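# Strip the rolls out of a pinch-roll stand

### The job

Strip the blue strip-feed roll stand so its rolls can be serviced. First take off the two loose pressure caps and stand each flat in the tray of its knob's colour, so that their settings are not mixed up; then lift the bright steel roll straight up out of the slots and lay it by its journals in the grey steel cradle; last, lift out the black rubber-faced roll and lay it by its journals in the wooden cradle, so that its face touches nothing. Keep both rolls about level all the time and do not disturb the spray can.

Things in the scene. Friction and masses are not known exactly. Their poses are not given: they have to be found in the camera images.
- roll_stand: Blue fixed stand: base 80 (x) x 124 (y) x 8 mm; two cheeks 46 (x) x 12 (y) mm, centred at y = -47 and +47 mm, 78 mm high, each with an open-topped slot, 20 mm wide down to z = 53, then 16 mm down to 29. Black roll lowest in both slots, steel roll on it, a cap over each cheek. Origin: centre of underside; y along the rolls, z up.
- pinch_roll: Bright steel upper roll: body 24 mm diameter x 78 long, journals 18 mm diameter, 132 mm over all, about 0.4 kg. Origin: middle of its axis, which is its y axis; at the start 64 mm above the bench. It rests on the black roll and lifts freely once both caps are off.
- drive_roll: Black lower roll, hard rubber face: body 32 mm diameter x 78 long, journals 14 mm diameter to 66 mm from the middle; at the +y end a dark chain sprocket, 34 mm diameter, 64 to 75 mm from the middle. About 0.4 kg. Origin: middle of its axis, its y axis; at the start 36 mm above the bench. From above only its edges and sprocket show.
- green_cap: Aluminium bar 59 (x) x 26 (y) x 10 mm with a 6 mm lip under each end and a green knob, 28 mm diameter, on top. Origin: centre of the underside of the lips, z up; bar at z = 6 to 16, knob 26 to 48 mm. Stands on its lips. At the start it sits over either cheek, lips outside it, origin 72 mm above the bench; screws are out, it just lifts off. 0.12 kg.
- orange_cap: Pressure cap like the green one but with an orange knob, over the other cheek. Same sizes and origin.
- steel_cradle: Grey steel cradle, fixed: base 70 (x) x 128 (y) x 12 mm; two posts 56 (x) x 12 (y) mm centred at y = -52 and +52 mm, 65 mm high, each with an open-topped U 22 mm wide with a flared mouth. The seated steel roll has its axis 52 mm above the bench, about 7 mm play lengthwise each way. Origin: centre of underside; y along the roll (either way round), z up.
- wood_cradle: Light wooden cradle, fixed, of the same form and size as the grey one, with U's 18 mm wide with flared mouths; the seated black roll has its axis 52 mm above the bench, about 6 mm play lengthwise each way. Origin: centre of underside; y along the roll (either way round), z up.
- green_tray: Shallow green fixed tray, 92 (x) x 62 (y) mm outside, walls 3 mm thick and 19 mm high, floor 3 mm thick. Origin: centre of the underside; z up.
- orange_tray: Shallow orange fixed tray of the same size and form as the green one. (Between the places left and right stands a fixed bench grinder, about 255 mm tall over the bench: carry things over it.)
- spray_can: Tall spray can with a yellow cap, 59 mm diameter, 200 mm high, standing loose at the back of the bench; to be left alone. Origin: centre of its underside.

How it is judged:
On the way, in this order (a step that is already met when the one before it is completed fails the run):
1. both pressure caps stand flat in the trays of their colours (x of green_cap in the frame of green_tray between -0.02 and 0.02 m and y of green_cap in the frame of green_tray between -0.02 and 0.02 m and z of green_cap in the frame of green_tray between -0.001 and 0.007 m and angle between each of green_cap, orange_cap's own z axis and vertical below 0.12 rad and x of orange_cap in the frame of orange_tray between -0.02 and 0.02 m and y of orange_cap in the frame of orange_tray between -0.02 and 0.02 m and z of orange_cap in the frame of orange_tray between -0.001 and 0.007 m), for 0.2 s.
2. the steel roll lies by its journals in the grey steel cradle (x of pinch_roll in the frame of steel_cradle between -0.006 and 0.006 m and y of pinch_roll in the frame of steel_cradle between -0.01 and 0.01 m and z of pinch_roll in the frame of steel_cradle between 0.047 and 0.057 m and angle between the y axis of pinch_roll and the y axis of steel_cradle, either way round below 0.1 rad), for 0.2 s.
3. the black roll lies by its journals in the wooden cradle (x of drive_roll in the frame of wood_cradle between -0.006 and 0.006 m and y of drive_roll in the frame of wood_cradle between -0.01 and 0.01 m and z of drive_roll in the frame of wood_cradle between 0.047 and 0.057 m and angle between the y axis of drive_roll and the y axis of wood_cradle, either way round below 0.1 rad), for 0.2 s.
At the end, for the whole second after the job is handed in: Each cap stands flat (7 degrees) in the tray of its colour, within 20 mm of its middle each way; steel roll seated in both U's of the grey cradle, black roll in both U's of the wooden one (within 6 mm sideways, 10 lengthwise, 5 in height, 6 degrees); all released and at rest (all of step 1 and all of step 2 and all of step 3 and linear speed of each of green_cap, orange_cap, pinch_roll, drive_roll below 0.02 m/s); the robot touches nothing.
It fails at once if a roll is tipped more than 23 degrees from level ((angle between pinch_roll's own y axis and vertical below 1.17 rad or angle between pinch_roll's own y axis and vertical above 1.97 rad) or (angle between drive_roll's own y axis and vertical below 1.17 rad or angle between drive_roll's own y axis and vertical above 1.97 rad)).
It fails at once if the spray can is pushed more than 30 mm or knocked over (distance of spray_can from where it was at the start of the episode above 0.03 m or angle between spray_can's own z axis and vertical above 0.3 rad).
It also fails if it takes over 120 s, if anything falls off the work surface, if the arm or the gripper's body presses on something with over 40 N, if the wrist force passes 120 N, or if a joint passes its speed limit or range.

### The arm

A 6-joint arm with a two-finger parallel gripper is mounted at the origin on a cart in front of the work surface, level with it; the furniture and walls round the work are solid. World frame = base frame: x ahead of the robot, y to its left, z up, the work surface at z = 0. Lengths are in m, angles in rad, forces in N, time in s.
With the tool pointing down it reaches from about 0.375 to 0.925 m from the base axis. Payload 5.7 kg.
Tool frame: the origin (TCP) lies midway between the tips of the shut fingers; the grasp point (between the pads) lies 19 mm behind it; z points along the fingers, y is the line along which they close (so a half turn about z gives the same grasp; the last joint's range is limited). The gripper opens to 85 mm and grips with 20 to 120 N. Pads are 22 mm wide; open, the fingers measure 114 mm over their backs; the gripper's body (76 mm by 85 mm) begins 54 mm behind the grasp point. The pads swing forward as they close: fully open they stand 13 mm farther back than shut.
Start: joints at [1.158, 0.359, 1.51, -0, 1.272, -0.115], TCP at [0.176, 0.574, 0.231] pointing down, gripper open.
Joint ranges: [-2.97, 2.97], [-1.01, 2.36], [0.21, 2.38], [-0.96, 4.11], [0.2, 2.71], [-2.98, 2.98]. Speed limits (rad/s): [2.39, 2.39, 3.14, 3.14, 3.14, 3.14].

### API

Orientations are given as a unit quaternion [x, y, z, w].
In Python, from rig import robot, get_image, camera_model gives the robot as it stands. The module is installed in compiled form; this text tells all that it offers.
- The arm moves only by the tool move_arm, never from a script. Its argument "series" is a list of rows, each an object with "dp": the shift along the world's x, y, z normalised to -1 to 1, where 1 is 0.04 m, a list of three; "yaw": the turn about the world's z normalised to -1 to 1, where 1 is 0.08 rad; "gripper": the closure, from 0 (fully open) to 1 (shut). In form: [{"dp": [tx, ty, tz], "yaw": yaw, "gripper": gripper}, ...]. A call has 1 to 8 rows; each row shifts and turns the commanded pose from where the row before left it; what a row does not reach is not made up. A row lasts 1/12 s, in which the tool goes at most 41.7 mm and 7.16 degrees, less where a joint would pass 70% of its speed; a pose out of reach is approached as far as the arm can. A call with a number of a shift or a turn outside -1 to 1 is refused whole. A call with a gripper value outside its range is refused whole. The fingers move at their own pace and stop on an object; "newtons" is the grip in N (left out, the last holds). Time passes only in rows, so rows that do not move let the fingers close. It gives the time, the measured TCP pose, the force, the opening and the grip force at its end, in the units of the state.
- robot.get_obs(): the state, without advancing time (a new reading comes with each control period).
- get_image(name): name is "scene" or "top"; returns the picture (384x512x3 uint8, blue, green, red); there is no depth.
- camera_model(name): a dict with "fx", "fy", "cx", "cy" (pixels), "distortion" ([k1, k2, p1, p2, k3] as OpenCV has them; the pictures are not rectified), "pose" (4x4, takes a point from camera to world coordinates). Camera axes: x right, y up, looking along -z (the intrinsics and any distortion apply to the point x, -y, -z); pixel columns grow to the right and rows downward; lengths in m; the calibration is good to about 2 mm. A picture is of the moment at which its call begins. camera_model takes no time and is no camera call.
- robot.close_job(): hands the job in; it is judged then, once.
The state is a dict: "time_s": time; "joints": joint angles; "qvel": joint speeds; "tau": joint torques, N m; "tcp_pos": TCP position; "orientation": TCP orientation; "wrist_force": force on the tool from outside, world axes, zero at the start; "moment": the same for the moment, N m; "gripper_width": finger opening in m; "grasp_force": force on a finger pad.
Only numpy, scipy, OpenCV 4.12 (cv2) and the standard library are available. Lean on these libraries where they do the work, as an engineer would, in place of code of your own. Each camera call takes 0.05 s, during which the arm holds its last target. There are 200 camera calls.

## Working session

There is one attempt and no reset: what is moved stays moved. The work goes in short steps, Python scripts to look and compute and a tool call to move; the robot and the scene stay as the last step left them, time stands still between calls to the robot, and variables do not carry over. Pictures are saved under pics/ and viewed, at most 14 in all, crops included, and the job is handed in when it is done.

Besides the shell and the picture viewer there is one more tool, called as name(argument=value, ...), one argument or row to a line, values as JSON. move_arm: Moves the arm, as the interface text tells. Scaled input: -1 to 1 covers 0.04 m each way for a shift and 0.08 rad each way for a turn. Its arguments: {"type":"object","properties":{"series":{"type":"array","items":{"type":"object","properties":{"dp":{"type":"array","items":{"type":"number","minimum":-1,"maximum":1}},"yaw":{"type":"number","minimum":-1,"maximum":1},"gripper":{"type":"number"}}}},"newtons":{"type":"number"}},"required":["series"]}

```bash
mkdir -p pics
python3 - <<'E'
from rig import robot,get_image,camera_model
import cv2,numpy as np
for n in("scene","top"):
    im=get_image(n); cv2.imwrite(f"pics/{n}0.png",im)
    cv2.imwrite(f"pics/{n}0b.png",cv2.resize(im,(800,600),interpolation=cv2.INTER_CUBIC))
    m=camera_model(n);print(n,{k:(np.round(v,4).tolist()) for k,v in m.items()})
print(robot.get_obs())
E
```

```text
scene {'fx': 349.2406, 'fy': 349.2406, 'cx': 260.9485, 'cy': 195.9661, 'distortion': [0.0372, 0.0, 0.0, 0.0, 0.0], 'pose': [[-0.9986, 0.048, -0.0243, 0.5666], [-0.0517, -0.7336, 0.6776, 0.5241], [0.0147, 0.6778, 0.7351, 0.7099], [0.0, 0.0, 0.0, 1.0]]}
top {'fx': 394.9363, 'fy': 394.9363, 'cx': 253.9427, 'cy': 197.515, 'distortion': [0.0126, 0.0, 0.0, 0.0, 0.0], 'pose': [[-0.0918, 0.9745, -0.2047, 0.3441], [-0.9958, -0.0909, 0.0136, -0.0319], [-0.0054, 0.2051, 0.9787, 1.069], [0.0, 0.0, 0.0, 1.0]]}
{'time_s': 0.1, 'joints': array([ 1.15792296e+00,  3.59425977e-01,  1.51135303e+00, -1.32327704e-05,
        1.27251706e+00, -1.15090550e-01]), 'qvel': array([ 5.90334999e-05, -1.66545405e-03, -3.50720834e-03, -1.28944598e-03,
        4.86714666e-04,  3.49118183e-04]), 'tau': array([ 5.14930741e-05, -5.28654635e+01, -2.79351908e+01, -7.07841423e-05,
        5.08797370e-03,  2.81501525e-05]), 'tcp_pos': array([0.17579077, 0.57300614, 0.23053085]), 'orientation': array([ 1.48339917e-01,  9.88936066e-01, -8.23849514e-04, -2.16128699e-04]), 'wrist_force': array([-0.23368018,  0.05833157, -0.21058867]), 'moment': array([-0.00303713,  0.00939853, -0.02730153]), 'grasp_force': 0.0, 'gripper_width': 0.08570899328138534}
```

View pics/top0b.png

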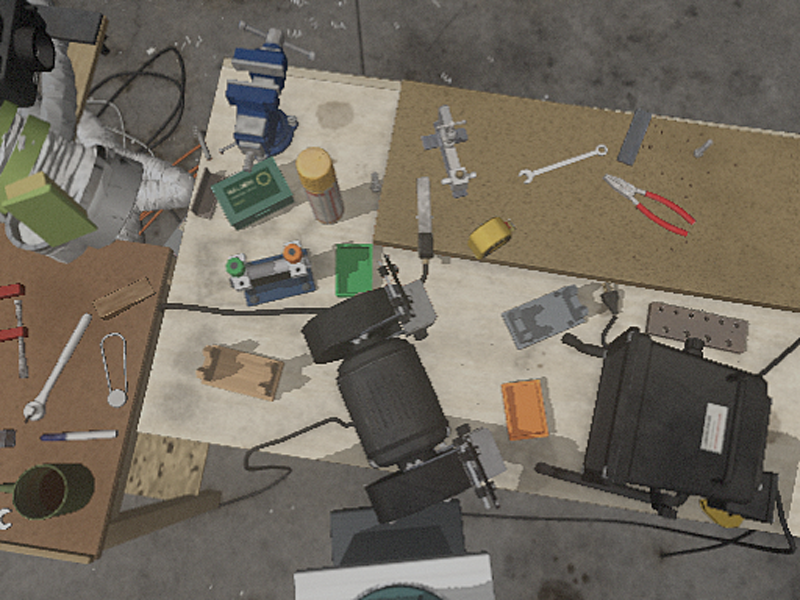

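View pics/scene0b.png

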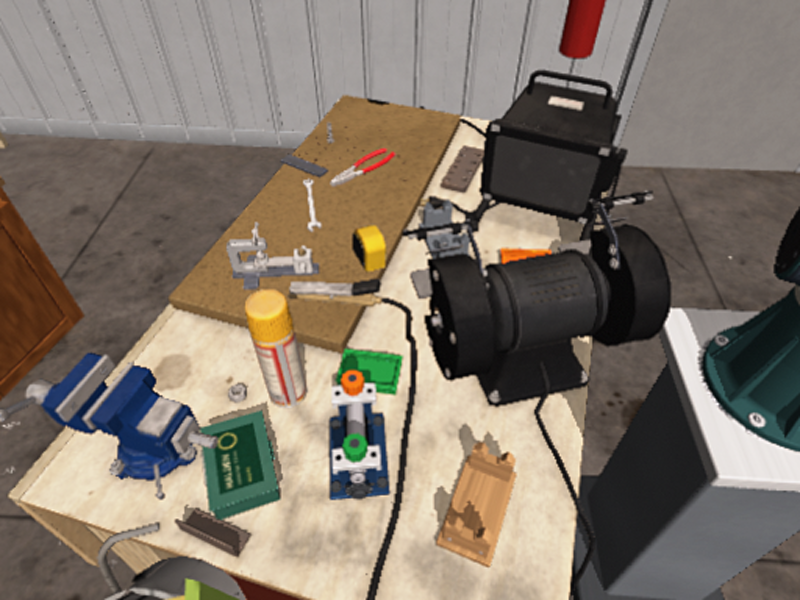

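The top view shows the stand at (275,272), knobs green (235,266) and orange (292,252), and the green tray at (353,270). The wood cradle is at (241,372), the steel cradle at (545,317) and the orange tray at (525,408) in the 800 px picture. The scene view confirms the layout, with the grinder between the left and right places. Next I zoom in.

```bash
cat > h.py <<'E'
import cv2,numpy as np
from rig import robot,get_image,camera_model
def cam(n):
    m=camera_model(n);K=np.array([[m['fx'],0,m['cx']],[0,m['fy'],m['cy']],[0,0,1]]);P=np.array(m['pose'])
    R=np.diag([1,-1,-1])@P[:3,:3].T
    return K,np.array(m['distortion']),R,-R@P[:3,3],P[:3,3]
def proj(n,X):
    K,d,R,t,_=cam(n);return cv2.projectPoints(np.array(X,float).reshape(-1,3),cv2.Rodrigues(R)[0],t,K,d)[0].reshape(-1,2)
def ray(n,uv,z):
    K,d,R,t,c=cam(n);p=cv2.undistortPoints(np.array(uv,float).reshape(-1,1,2),K,d).reshape(-1,2)
    v=np.c_[p,np.ones(len(p))]@R;return c+v*((z-c[2])/v[:,2])[:,None]
def world(x,y,a,L):
    L=np.array(L,float);c,s=np.cos(a),np.sin(a)
    return np.c_[x+c*L[:,0]-s*L[:,1],y+s*L[:,0]+c*L[:,1],L[:,2]]
E
python3 - <<'E'
import cv2
im=cv2.imread('pics/top0.png')
def crop(x0,y0,w,h,s,o): cv2.imwrite(o,cv2.resize(im[y0:y0+h,x0:x0+w],None,fx=s,fy=s,interpolation=cv2.INTER_CUBIC))
crop(122,148,130,110,6,'pics/c1.png'); crop(310,175,100,110,5.4,'pics/c2.png')
E
```

```text
(no output)
```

View pics/c1.png

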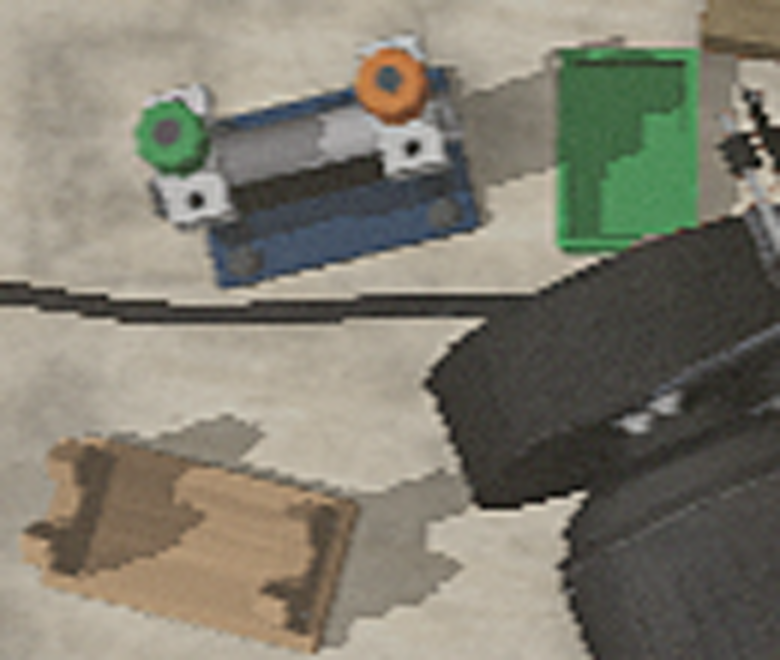

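View pics/c2.png

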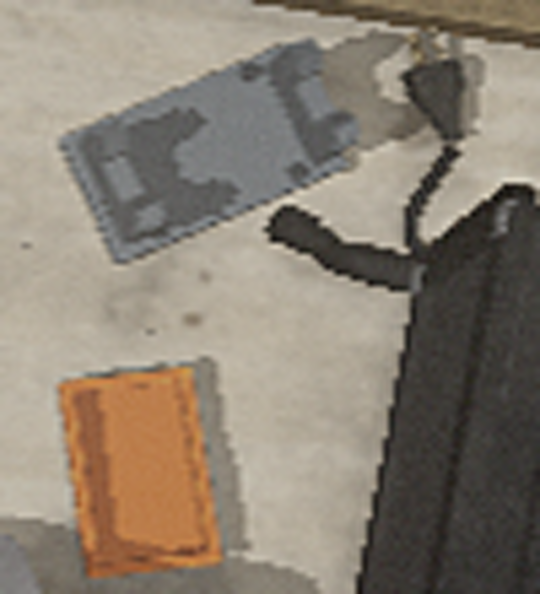

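Crop 1 shows the knob tops at (167,132) green and (388,78) orange. It also gives the stand base corners, the green tray rim (556,48)-(698,48)-(560,252) and the wood cradle outline. Crop 2 shows steel cradle corners (62,138), (122,262), (320,40) and orange tray rim corners (62,382), (193,366), (218,562), (90,577). I fit the models to these and overlay them in both views.

```bash
cat >> h.py <<'E'
def box(x0,x1,y0,y1,z0,z1):
    c=[(x,y,z) for z in(z0,z1) for x,y in((x0,y0),(x1,y0),(x1,y1),(x0,y1))]
    return [(c[i],c[j]) for i,j in((0,1),(1,2),(2,3),(3,0),(4,5),(5,6),(6,7),(7,4),(0,4),(1,5),(2,6),(3,7))]
TR=box(-.046,.046,-.031,.031,0,.019)
CR=box(-.035,.035,-.064,.064,0,.012)+box(-.028,.028,-.058,-.046,.012,.065)+box(-.028,.028,.046,.058,.012,.065)
ST=box(-.04,.04,-.062,.062,0,.008)+box(-.023,.023,-.053,-.041,.008,.078)+box(-.023,.023,.041,.053,.008,.078)+box(-.0295,.0295,-.06,-.034,.078,.088)+box(-.0295,.0295,.034,.06,.078,.088)
def draw(n,im,s,o,items):
    for (x,y,a),E,c in items:
        for e in E:
            p=(proj(n,world(x,y,a,e))+.5)*s-np.array(o)*s
            cv2.line(im,*[tuple(int(v) for v in q) for q in p],c,1,cv2.LINE_AA)
E
cat > fit.py <<'E'
from h import *
from scipy.optimize import least_squares
def fit(n,uv,L,g):
    r=least_squares(lambda p:(proj(n,world(*p,L))-uv).ravel(),g);return r.x,np.abs(r.fun).max()
c1=lambda P:(np.array(P,float)+.5)/6-.5+[122,148]
c2=lambda P:(np.array(P,float)+.5)/5.4-.5+[310,175]
R=[(.046,.031,.019),(.046,-.031,.019),(-.046,.031,.019),(-.046,-.031,.019)]
res={}
res['gt']=fit('top',c1([(556,48),(698,48),(560,252)]),R[:3],(.5,.1,0))
res['ot']=fit('top',c2([(62,382),(193,366),(90,577),(218,562)]),R,(.3,-.3,0))
res['stand']=fit('top',c1([(218,285),(480,228),(452,68)]),[(-.04,.062,.008),(-.04,-.062,.008),(.04,-.062,.008)],(.5,.2,0))
res['knobs']=fit('top',c1([(167,132),(388,78)]),[(0,.047,.12),(0,-.047,.12)],(.5,.2,0))
res['wood']=fit('top',c1([(318,650),(357,500),(42,585)]),[(-.035,-.064,.006),(.035,-.064,.012),(-.035,.064,.006)],(.4,.3,0))
res['steel']=fit('top',c2([(62,138),(122,262),(320,40)]),[(.035,.064,.012),(-.035,.064,.006),(.035,-.064,.012)],(.5,-.3,0))
for k,v in res.items(): print(k,np.round(v[0],4),'px err',round(v[1],2))
it=[(res['gt'][0],TR,(255,0,255)),(res['ot'][0],TR,(255,0,255)),(res['knobs'][0],ST,(0,255,255)),(res['wood'][0],CR,(255,0,255)),(res['steel'][0],CR,(0,0,255))]
im=cv2.imread('pics/top0.png');a=cv2.resize(im[148:258,122:252],None,fx=4,fy=4,interpolation=2);b=cv2.resize(im[175:285,310:400],None,fx=4,fy=4,interpolation=2)
draw('top',a,4,(122,148),it);draw('top',b,4,(310,175),it)
a=np.hstack([a[:,:420],b]);a=a
cv2.imwrite('pics/ov.png',a)
im=cv2.imread('pics/scene0.png')
b=cv2.resize(im[215:365,205:335],None,fx=4,fy=4,interpolation=2);draw('scene',b,4,(205,215),it);cv2.imwrite('pics/ov2.png',b)
E
python3 fit.py
```

```text
gt [ 0.6421  0.023  -0.0672] px err 0.96
ot [ 0.3724 -0.2439  0.0097] px err 0.72
stand [0.6446 0.1596 0.1191] px err 0.41
knobs [0.6451 0.1615 0.1584] px err 0.01
wood [ 0.4804  0.2284 -0.3273] px err 0.36
steel [ 0.5262 -0.3051  0.2579] px err 2.43
```

View pics/ov.png

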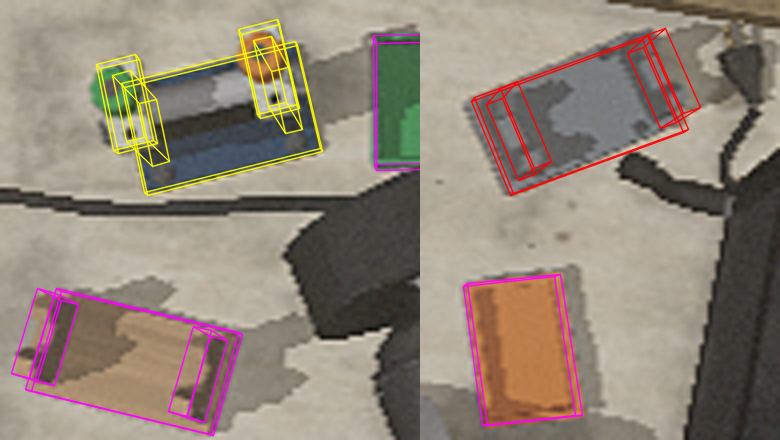

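View pics/ov2.png

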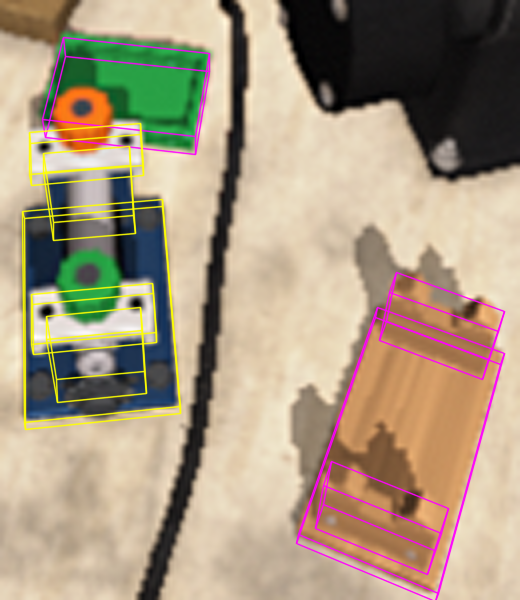

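The overlay puts the trays and the wood cradle close. The steel cradle fit is off at its right end, and the stand needs its two views combined. I refine by silhouette fit, with a two-view fit for the knobs.

```bash
cat > fit2.py <<'E'
from h import *
from scipy.optimize import minimize,least_squares
ims={n:cv2.imread(f'pics/{n}0.png') for n in('top','scene')}
def masks(kind,n,roi):
    im=cv2.resize(ims[n],None,fx=4,fy=4,interpolation=2);h=cv2.cvtColor(im,cv2.COLOR_BGR2HSV);H,S,V=[h[...,i].astype(int) for i in range(3)]
    b=im[...,0].astype(int)-im[...,2]
    m={'steel':b>0,'wood':(S>88)&(H<25),'gt':(H>45)&(H<85)&(S>100),'ot':(H<16)&(S>150)}[kind]
    z=np.zeros(m.shape,np.uint8);x0,y0,x1,y1=[4*v for v in roi];z[y0:y1,x0:x1]=m[y0:y1,x0:x1]
    z=cv2.morphologyEx(z,cv2.MORPH_CLOSE,np.ones((9,9)));z=cv2.morphologyEx(z,cv2.MORPH_OPEN,np.ones((9,9)))
    k,l,s,_=cv2.connectedComponentsWithStats(z);return (l==1+s[1:,4].argmax()).astype(np.uint8)
def sil(n,p,M,shape):
    z=np.zeros(shape,np.uint8)
    for i in range(0,len(M),12):
        P=np.array([q for e in M[i:i+12] for q in e]);u=((proj(n,world(*p,P))+.5)*4-.5)
        cv2.fillConvexPoly(z,cv2.convexHull(np.round(u*16).astype(np.int32)),1,cv2.LINE_8,4)
    return z
def U(w): # posts with gap of flared U
    L=[]
    for y in(-.058,.046):
        for x0,x1 in((-.028,-w),(w,.028)): L+=box(x0,x1,y,y+.012,.012,.065)
        L+=box(-.028,.028,y,y+.012,.012,.042)
    return box(-.035,.035,-.064,.064,0,.012)+L
J={'steel':(U(.016),[('top',(318,178,378,226))],(.526,-.305,.3)),'wood':(U(.014),[('top',(122,215,186,262)),('scene',(275,278,335,370))],(.48,.228,-.327)),
'gt':(TR,[('top',(212,152,242,192)),],(.642,.023,-.067)),'ot':(TR,[('top',(315,238,356,285))],(.372,-.244,.01))}
vis=[]
for k,(M,vs,g) in J.items():
    mm=[(n,masks(k,n,r),r) for n,r in vs]
    f=lambda p:sum(1-(lambda s:(s&m).sum()/(s|m).sum())(sil(n,p,M,m.shape)) for n,m,r in mm)
    if k=='gt':
        f0=f;x0=g
    b=minimize(f,g,method='Nelder-Mead',options=dict(initial_simplex=[g]+[np.add(g,d) for d in((.012,0,0),(0,.012,0),(0,0,.12))],xatol=1e-5,fatol=1e-5))
    b=minimize(f,b.x,method='Nelder-Mead',options=dict(initial_simplex=[b.x]+[np.add(b.x,d) for d in((-.006,0,0),(0,-.006,0),(0,0,-.06))],xatol=1e-5,fatol=1e-5))
    print(k,np.round(b.x,4),round(b.fun,3))
    for n,m,r in mm:
        v=cv2.resize(ims[n],None,fx=4,fy=4,interpolation=2);c,_=cv2.findContours(m,0,1);cv2.drawContours(v,c,-1,(0,255,0),1)
        c,_=cv2.findContours(sil(n,b.x,M,m.shape),0,1);cv2.drawContours(v,c,-1,(255,0,255),1)
        vis.append(v[4*r[1]:4*r[3],4*r[0]:4*r[2]])
W=np.zeros((600,800,3),np.uint8);x=0;y=0;hm=0
for v in vis:
    if x+v.shape[1]>800:x=0;y+=hm;hm=0
    h=min(v.shape[0],600-y);W[y:y+h,x:x+v.shape[1]]=v[:h];x+=v.shape[1];hm=max(hm,h)
cv2.imwrite('pics/sil.png',W)
# knobs and stand from two views
T={}
uvt=(np.array([(167,132),(388,78),(218,285),(480,228),(452,68)])+.5)/6-.5+[122,148]
uvs=(np.array([(89,273),(82,107),(26,418),(180,404)])+.5)/4-.5+[205,215]
for j,c in enumerate(('green','orange')):
    K=[(n,uv[j]) for n,uv in(('top',uvt),('scene',uvs))]
    print(c,[np.round(ray(n,[u],.12)[0],4) for n,u in K],least_squares(lambda X:np.concatenate([proj(n,[X])[0]-u for n,u in K]),(.64,.16,.12)).x.round(4))
Lt=[(0,.047,.12),(0,-.047,.12),(-.04,.062,.008),(-.04,-.062,.008),(.04,-.062,.008)];Ls=[(0,.047,.12),(0,-.047,.12),(.04,.062,.004),(-.04,.062,.004)]
r=least_squares(lambda p:np.concatenate([(proj('top',world(*p,Lt))-uvt).ravel(),(proj('scene',world(*p,Ls))-uvs).ravel()]),(.645,.16,.15))
print('stand',r.x.round(4),r.fun.round(1))
E
python3 fit2.py
```

```text
steel [ 0.529  -0.3006  0.2884] 0.378Traceback (most recent call last):
  File "fit2.py", line 31, in <module>
    b=minimize(f,g,method='Nelder-Mead',options=dict(initial_simplex=[g]+[np.add(g,d) for d in((.012,0,0),(0,.012,0),(0,0,.12))],xatol=1e-5,fatol=1e-5))
    res = _minimize_neldermead(fun, x0, args, callback, bounds=bounds,
                               **options)
    fxr = func(xr)
    fx = function(np.copy(x), *(wrapper_args + args))
  File "fit2.py", line 28, in <lambda>
    f=lambda p:sum(1-(lambda s:(s&m).sum()/(s|m).sum())(sil(n,p,M,m.shape)) for n,m,r in mm)
               ~~~^^^^^^^^^^^^^^^^^^^^^^^^^^^^^^^^^^^^^^^^^^^^^^^^^^^^^^^^^^^^^^^^^^^^^^^^^^
  File "fit2.py", line 28, in <genexpr>
    f=lambda p:sum(1-(lambda s:(s&m).sum()/(s|m).sum())(sil(n,p,M,m.shape)) for n,m,r in mm)
                                                        ~~~^^^^^^^^^^^^^^^
  File "fit2.py", line 14, in sil
    P=np.array([q for e in M[i:i+12] for q in e]);u=((proj(n,world(*p,P))+.5)*4-.5)
                                                      ~~~~^^^^^^^^^^^^^^^
  File "h.py", line 8, in proj
    K,d,R,t,_=cam(n);return cv2.projectPoints(np.array(X,float).reshape(-1,3),cv2.Rodrigues(R)[0],t,K,d)[0].reshape(-1,2)
              ~~~^^^
  File "h.py", line 4, in cam
    m=camera_model(n);K=np.array([[m['fx'],0,m['cx']],[0,m['fy'],m['cy']],[0,0,1]]);P=np.array(m['pose'])
ValueError: time passes only in moves, steps and waits
```

```bash
sed -i 's/^def cam(n):/import functools\n@functools.cache\ndef cam(n):/' h.py
sed -i "s/'steel':b>0/'steel':b>-14/; s/return (l==1+s\[1:,4\].argmax()).astype(np.uint8)/m=(l==1+s[1:,4].argmax()).astype(np.uint8);c,_=cv2.findContours(m,0,1);cv2.drawContours(m,c,-1,1,-1);return m/; s/(318,178,378,226)/(318,178,376,224)/" fit2.py
python3 fit2.py
```

```text
steel [ 0.5278 -0.3     0.307 ] 0.098
wood [ 0.4806  0.2248 -0.3395] 1.014
gt [ 0.6378  0.0235 -0.0847] 0.413
ot [ 0.372  -0.2449  0.0282] 0.127
green [array([0.6377, 0.2079, 0.12  ]), array([0.638 , 0.2043, 0.12  ])] [0.6371 0.2067 0.1241]
orange [array([0.6525, 0.1151, 0.12  ]), array([0.6527, 0.1113, 0.12  ])] [0.6518 0.1143 0.1241]
stand [0.6446 0.1591 0.1429] [ 0.9 -0.2  1.   0.4  0.3  0.4  0.8 -0.4 -0.4 -0.7  0.   0.6  0.6  0.5
 -0.4  0.5 -0.2  0.7]
```

View pics/sil.png

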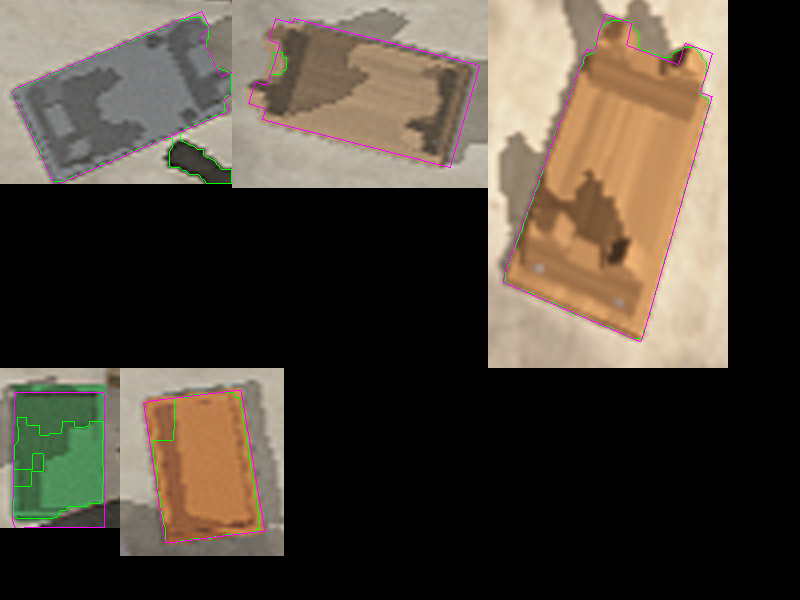

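Magenta silhouettes follow the steel cradle, the wood cradle (in the scene view) and the orange tray well. The two cameras disagree by about 3.7 mm in y, so I use the mean. Next come the can and grinder clearances, then moving.

Run:
```python
from h import *
s=1/1.5625
r=lambda n,p,z:print(n,p,z,ray(n,[np.array(p)*s],z)[0].round(3))
r('top',(315,162),.2);r('scene',(268,302),.2);r('scene',(286,395),0)
for z in(.08,.15,.2):
    for p in((500,495),(480,435),(455,425),(437,300),(385,292)): r('top',p,z)
```

```text
top (315, 162) 0.2 [0.763 0.058 0.2  ]
scene (268, 302) 0.2 [0.761 0.058 0.2  ]
scene (286, 395) 0 [0.766 0.066 0.   ]
top (500, 495) 0.08 [ 0.245 -0.177  0.08 ]
top (480, 435) 0.08 [ 0.337 -0.157  0.08 ]
top (455, 425) 0.08 [ 0.356 -0.12   0.08 ]
top (437, 300) 0.08 [ 0.559 -0.113  0.08 ]
top (385, 292) 0.08 [ 0.581 -0.029  0.08 ]
top (500, 495) 0.15 [ 0.252 -0.166  0.15 ]
top (480, 435) 0.15 [ 0.338 -0.148  0.15 ]
top (455, 425) 0.15 [ 0.355 -0.113  0.15 ]
top (437, 300) 0.15 [ 0.544 -0.107  0.15 ]
top (385, 292) 0.15 [ 0.564 -0.029  0.15 ]
top (500, 495) 0.2 [ 0.257 -0.159  0.2  ]
top (480, 435) 0.2 [ 0.338 -0.142  0.2  ]
top (455, 425) 0.2 [ 0.355 -0.109  0.2  ]
top (437, 300) 0.2 [ 0.533 -0.103  0.2  ]
top (385, 292) 0.2 [ 0.552 -0.029  0.2  ]
```

move_arm(
  series=[
    {"dp": [0.5, -1, 0.8], "yaw": 1, "gripper": 0},
    {"dp": [1, -1, 0], "yaw": 1, "gripper": 0},
    {"dp": [1, -1, 0], "yaw": 1, "gripper": 0},
    {"dp": [1, -1, 0], "yaw": 1, "gripper": 0},
    {"dp": [1, -1, 0], "yaw": 1, "gripper": 0},
    {"dp": [1, -1, 0], "yaw": 0.6, "gripper": 0},
    {"dp": [1, -1, 0], "yaw": 0, "gripper": 0},
    {"dp": [1, -1, 0], "yaw": 0, "gripper": 0},
  ],
  newtons=40,
)

```text
time_s: 0.77
tcp_pos: [0.3982, 0.3352, 0.2553]
orientation: [-0.075, 0.997, -0.0, -0.0]
wrist_force: [0.7, -0.4, -0.9]
gripper_width: 0.0855
grasp_force: 0.0
```

move_arm(
  series=[
    {"dp": [0.8, -0.44, -0.2], "yaw": 0, "gripper": 0},
    {"dp": [0.8, -0.44, -0.2], "yaw": 0, "gripper": 0},
    {"dp": [0.8, -0.44, -0.2], "yaw": 0, "gripper": 0},
    {"dp": [0.8, -0.44, -0.2], "yaw": 0, "gripper": 0},
    {"dp": [0.8, -0.44, -0.2], "yaw": 0, "gripper": 0},
    {"dp": [0.8, -0.44, -0.2], "yaw": 0, "gripper": 0},
    {"dp": [0.8, -0.44, 0], "yaw": 0, "gripper": 0},
    {"dp": [0, 0, 0], "yaw": 0, "gripper": 0},
  ],
)

```text
time_s: 1.43
tcp_pos: [0.6272, 0.2099, 0.2063]
orientation: [-0.073, 0.997, -0.001, 0.001]
wrist_force: [0.5, 0.5, 0.2]
gripper_width: 0.0851
grasp_force: 0.0
```

```bash
cat > s.py <<'E'
import sys
from rig import robot
o=robot.get_obs();import numpy as np
t=[float(v) for v in sys.argv[1:4]]
q=o['orientation'];a=2*np.arctan2(q[1],q[0])-np.pi/2
print(o['joints'].round(4).tolist(),'tcp',o['tcp_pos'].round(4),'toolyang',round((a+np.pi/2)%np.pi-np.pi/2,3),'units to go',((np.array(t)-o['tcp_pos'])/.04).round(2))
E
python3 s.py .637 .206 .093
```

```text
[0.22, 0.4662, 1.3997, -0.0027, 1.2731, -1.4964] tcp [0.6272 0.2099 0.2063] toolyang -1.424 units to go [ 0.25 -0.1  -2.83]
```

move_arm(
  series=[
    {"dp": [0.25, -0.1, -0.7], "yaw": 0, "gripper": 0},
    {"dp": [0, 0, -0.7], "yaw": 0, "gripper": 0},
    {"dp": [0, 0, -0.7], "yaw": 0, "gripper": 0},
    {"dp": [0, 0, 0], "yaw": 0, "gripper": 0},
    {"dp": [0, 0, -0.7], "yaw": 0, "gripper": 0},
    {"dp": [0, 0, 0], "yaw": 0, "gripper": 0},
    {"dp": [0, 0, 0], "yaw": 0, "gripper": 0},
  ],
)

```text
time_s: 2.02
tcp_pos: [0.6303, 0.2098, 0.0954]
orientation: [-0.075, 0.997, -0.0, -0.001]
wrist_force: [-0.8, 0.0, 0.8]
gripper_width: 0.0854
grasp_force: 0.0
```

```bash
python3 s.py .637 .206 .093
python3 - <<'E'
from h import *
a=get_image('top')[140:215,130:230];b=get_image('scene')[200:330,190:270]
cv2.imwrite('pics/g1.png',np.hstack([cv2.resize(a,(460,345),interpolation=2),cv2.resize(b,(212,345),interpolation=2)]))
E
```

```text
[0.2175, 0.5839, 1.4929, -0.0001, 1.0677, -1.5038] tcp [0.6303 0.2098 0.0954] toolyang -1.42 units to go [ 0.17 -0.1  -0.06]
```

View pics/g1.png

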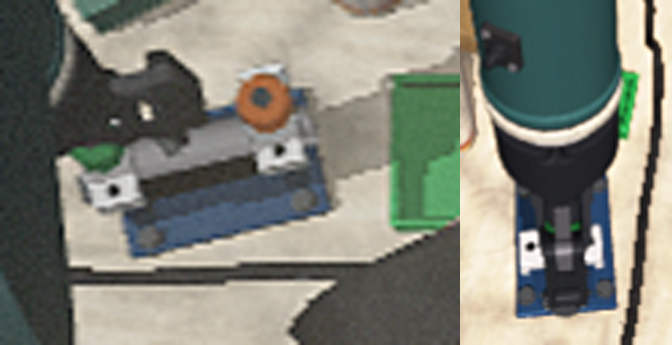

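Both views show the fingers straddling the green knob; orange cap and the rest are undisturbed. I correct by a few mm and close.

move_arm(
  series=[
    {"dp": [0.17, -0.1, -0.05], "yaw": 0, "gripper": 0},
    {"dp": [0, 0, 0], "yaw": 0, "gripper": 1},
    {"dp": [0, 0, 0], "yaw": 0, "gripper": 1},
    {"dp": [0, 0, 0], "yaw": 0, "gripper": 1},
    {"dp": [0, 0, 0], "yaw": 0, "gripper": 1},
    {"dp": [0, 0, 0], "yaw": 0, "gripper": 1},
    {"dp": [0, 0, 0], "yaw": 0, "gripper": 1},
  ],
)

```text
time_s: 2.7
tcp_pos: [0.6382, 0.2059, 0.0938]
orientation: [-0.075, 0.997, -0.0, 0.0]
wrist_force: [-0.5, -0.4, 2.1]
gripper_width: 0.0268
grasp_force: 39.2
```

```bash
python3 s.py .637 .206 .093
```

```text
[0.2092, 0.592, 1.4812, -0.0001, 1.0684, -1.5119] tcp [0.6382 0.2059 0.0938] toolyang -1.421 units to go [-0.03  0.   -0.02]
```

move_arm(
  series=[
    {"dp": [0, 0, 0.3], "yaw": 0, "gripper": 1},
    {"dp": [0, 0, 0.7], "yaw": 0, "gripper": 1},
    {"dp": [0, 0, 0.9], "yaw": 0, "gripper": 1},
    {"dp": [0, 0, 0.8], "yaw": 0, "gripper": 1},
    {"dp": [0, 0, 0], "yaw": 0, "gripper": 1},
  ],
)

```text
time_s: 3.12
tcp_pos: [0.6425, 0.2068, 0.2098]
orientation: [-0.075, 0.997, 0.001, 0.006]
wrist_force: [2.7, -0.0, -0.1]
gripper_width: 0.0266
grasp_force: 39.7
```

move_arm(
  series=[
    {"dp": [0, -0.5, 0], "yaw": -0.5, "gripper": 1},
    {"dp": [0, -0.8, 0], "yaw": -0.5, "gripper": 1},
    {"dp": [0.1, -0.8, 0], "yaw": -0.5, "gripper": 1},
    {"dp": [0, -0.8, 0], "yaw": -0.5, "gripper": 1},
    {"dp": [0, -0.8, 0], "yaw": -0.5, "gripper": 1},
    {"dp": [0, -0.8, 0], "yaw": -0.25, "gripper": 1},
    {"dp": [0, -0.1, 0], "yaw": 0, "gripper": 1},
    {"dp": [0, 0, 0], "yaw": 0, "gripper": 1},
  ],
)

```text
time_s: 3.78
tcp_pos: [0.6421, 0.0196, 0.2016]
orientation: [0.036, 0.999, -0.0, -0.0]
wrist_force: [0.1, 1.0, -0.7]
gripper_width: 0.0266
grasp_force: 39.8
```

```bash
python3 s.py .643 .0215 .025
python3 - <<'E'
from h import *
b=get_image('scene');a=get_image('top')
cv2.imwrite('pics/g2.png',np.hstack([cv2.resize(b[140:320,180:330],(375,450),interpolation=2),cv2.resize(a[120:240,140:250],(412,450),interpolation=2)]))
E
```

```text
[-0.0767, 0.4449, 1.4481, -0.0005, 1.2487, -1.5745] tcp [0.6421 0.0196 0.2016] toolyang 1.498 units to go [ 0.02  0.05 -4.42]
```

View pics/g2.png

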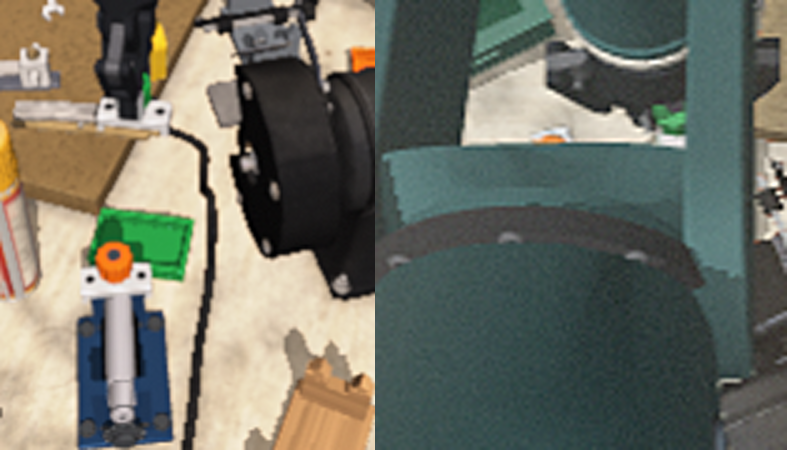

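The picture shows the green cap level in the gripper, with its bar straight. The tray is free and the orange cap and can are undisturbed. I lower it.

move_arm(
  series=[
    {"dp": [0, 0, -0.6], "yaw": 0, "gripper": 1},
    {"dp": [0, 0, -0.8], "yaw": 0, "gripper": 1},
    {"dp": [0, 0, -0.8], "yaw": 0, "gripper": 1},
    {"dp": [0, 0, -0.8], "yaw": 0, "gripper": 1},
    {"dp": [0, 0, -0.6], "yaw": 0, "gripper": 1},
    {"dp": [0, 0, -0.5], "yaw": 0, "gripper": 1},
    {"dp": [0, 0, 0], "yaw": 0, "gripper": 1},
    {"dp": [0, 0, 0], "yaw": 0, "gripper": 1},
  ],
)

```text
time_s: 4.55
tcp_pos: [0.6412, 0.0234, 0.0366]
orientation: [0.034, 0.999, 0.0, -0.001]
wrist_force: [-0.1, 0.4, -0.7]
gripper_width: 0.0268
grasp_force: 39.8
```

```bash
python3 s.py .643 .0215 .025
```

```text
[-0.0713, 0.6308, 1.5863, 0.0002, 0.9274, -1.5741] tcp [0.6412 0.0234 0.0366] toolyang 1.503 units to go [ 0.04 -0.05 -0.29]
```

move_arm(
  series=[
    {"dp": [0, -0.04, -0.15], "yaw": 0, "gripper": 1},
    {"dp": [0, 0, -0.13], "yaw": 0, "gripper": 1},
    {"dp": [0, 0, 0], "yaw": 0, "gripper": 1},
    {"dp": [0, 0, 0], "yaw": 0, "gripper": 1},
  ],
)

```text
time_s: 4.88
tcp_pos: [0.6426, 0.0202, 0.027]
orientation: [0.035, 0.999, -0.0, 0.0]
wrist_force: [0.1, -0.7, -1.3]
gripper_width: 0.0268
grasp_force: 39.8
```

move_arm(
  series=[
    {"dp": [0, 0, 0], "yaw": 0, "gripper": 0.5},
    {"dp": [0, 0, 0], "yaw": 0, "gripper": 0.3},
    {"dp": [0, 0, 0], "yaw": 0, "gripper": 0},
    {"dp": [0, 0, 0], "yaw": 0, "gripper": 0},
    {"dp": [0, 0, 0.4], "yaw": 0, "gripper": 0},
    {"dp": [0, 0, 1], "yaw": 0, "gripper": 0},
    {"dp": [0, 0, 1], "yaw": 0, "gripper": 0},
    {"dp": [0, 0, 1], "yaw": 0, "gripper": 0},
  ],
)

```text
time_s: 5.55
tcp_pos: [0.6416, 0.0202, 0.1634]
orientation: [0.035, 0.999, -0.0, -0.001]
wrist_force: [0.1, -0.5, -0.2]
gripper_width: 0.0853
grasp_force: 0.0
```

move_arm(
  series=[
    {"dp": [0, 0.4, 1], "yaw": 0.5, "gripper": 0},
    {"dp": [0.1, 0.8, 0.2], "yaw": 0.8, "gripper": 0},
    {"dp": [0.1, 0.6, 0], "yaw": 0.8, "gripper": 0},
    {"dp": [0.1, 0.4, 0], "yaw": 0.7, "gripper": 0},
    {"dp": [0, 0, 0], "yaw": 0, "gripper": 0},
    {"dp": [0, 0, 0], "yaw": 0, "gripper": 0},
  ],
)

```text
time_s: 6.05
tcp_pos: [0.6541, 0.1083, 0.209]
orientation: [-0.077, 0.997, -0.0, -0.0]
wrist_force: [-0.3, -1.4, -0.2]
gripper_width: 0.0855
grasp_force: 0.0
```

```bash
python3 s.py .652 .1125 .093
```

```text
[0.0602, 0.4674, 1.3904, -0.0005, 1.2839, -1.6653] tcp [0.6541 0.1083 0.209 ] toolyang -1.416 units to go [-0.05  0.11 -2.9 ]
```

move_arm(
  series=[
    {"dp": [-0.05, 0.11, -0.7], "yaw": 0, "gripper": 0},
    {"dp": [0, 0, -0.7], "yaw": 0, "gripper": 0},
    {"dp": [0, 0, -0.6], "yaw": 0, "gripper": 0},
    {"dp": [0, 0, 0], "yaw": 0, "gripper": 0},
    {"dp": [0, 0, -0.5], "yaw": 0, "gripper": 0},
    {"dp": [0, 0, -0.35], "yaw": 0, "gripper": 0},
    {"dp": [0, 0, 0], "yaw": 0, "gripper": 0},
    {"dp": [0, 0, 0], "yaw": 0, "gripper": 0},
  ],
)

```text
time_s: 6.72
tcp_pos: [0.6521, 0.1112, 0.0954]
orientation: [-0.076, 0.997, -0.0, -0.0]
wrist_force: [-0.4, 0.0, 0.7]
gripper_width: 0.0853
grasp_force: 0.0
```

```bash
python3 s.py .652 .1132 .093
python3 - <<'E'
from h import *
b=get_image('scene');a=get_image('top')
cv2.imwrite('pics/g3.png',np.hstack([cv2.resize(b[140:320,180:330],(375,450),interpolation=2),cv2.resize(a[120:240,140:250],(412,450),interpolation=2)]))
E
```

```text
[0.0648, 0.5797, 1.5014, -0.0004, 1.0615, -1.6587] tcp [0.6521 0.1112 0.0954] toolyang -1.418 units to go [-0.    0.05 -0.06]
```

View pics/g3.png

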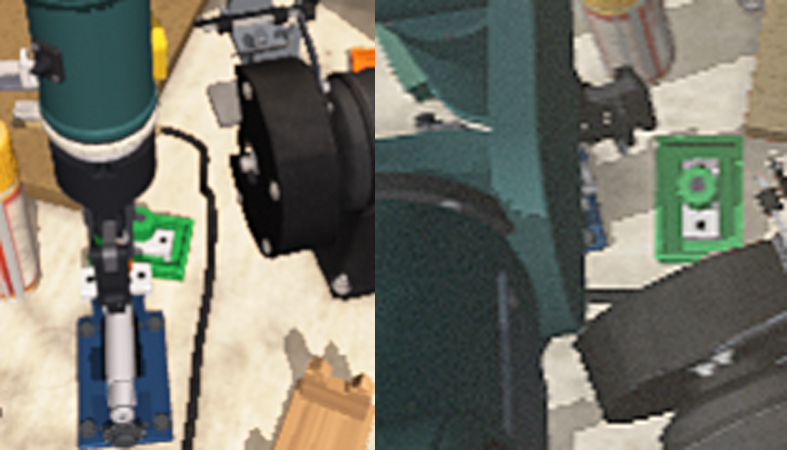

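The green cap stands centred in its tray and the fingers straddle the orange knob. I grip, lift and carry it over the grinder.

move_arm(
  series=[
    {"dp": [0, 0.04, -0.05], "yaw": 0, "gripper": 1},
    {"dp": [0, 0, 0], "yaw": 0, "gripper": 1},
    {"dp": [0, 0, 0], "yaw": 0, "gripper": 1},
    {"dp": [0, 0, 0], "yaw": 0, "gripper": 1},
    {"dp": [0, 0, 0], "yaw": 0, "gripper": 1},
    {"dp": [0, 0, 0], "yaw": 0, "gripper": 1},
    {"dp": [0, 0, 0.3], "yaw": 0, "gripper": 1},
    {"dp": [0, 0, 0.7], "yaw": 0, "gripper": 1},
  ],
)

```text
time_s: 7.48
tcp_pos: [0.649, 0.1134, 0.1299]
orientation: [-0.077, 0.997, -0.0, -0.004]
wrist_force: [-0.4, -0.3, -0.6]
gripper_width: 0.0265
grasp_force: 39.6
```

move_arm(
  series=[
    {"dp": [0, 0, 0.8], "yaw": 0, "gripper": 1},
    {"dp": [0, 0, 0.8], "yaw": 0, "gripper": 1},
    {"dp": [0, 0, 0.8], "yaw": 0, "gripper": 1},
    {"dp": [0, 0, 0.8], "yaw": 0, "gripper": 1},
    {"dp": [0, 0, 0.8], "yaw": 0, "gripper": 1},
    {"dp": [0, 0, 0.8], "yaw": 0, "gripper": 1},
    {"dp": [0, 0, 0.3], "yaw": 0, "gripper": 1},
    {"dp": [0, 0, 0], "yaw": 0, "gripper": 1},
  ],
)

```text
time_s: 8.15
tcp_pos: [0.654, 0.1139, 0.3417]
orientation: [-0.077, 0.997, -0.0, 0.004]
wrist_force: [-0.1, 0.2, -0.7]
gripper_width: 0.0265
grasp_force: 39.7
```

```bash
python3 s.py .372 -.249 .34
```

```text
[0.0685, 0.3786, 1.2101, -0.0001, 1.5452, -1.6566] tcp [0.654  0.1139 0.3417] toolyang -1.417 units to go [-7.05 -9.07 -0.04]
```

move_arm(
  series=[
    {"dp": [-0.3, -0.4, 0], "yaw": 0, "gripper": 1},
    {"dp": [-0.5, -0.65, 0], "yaw": -0.2, "gripper": 1},
    {"dp": [-0.55, -0.7, 0], "yaw": -0.2, "gripper": 1},
    {"dp": [-0.55, -0.7, 0], "yaw": -0.2, "gripper": 1},
    {"dp": [-0.55, -0.7, 0], "yaw": -0.2, "gripper": 1},
    {"dp": [-0.55, -0.7, 0], "yaw": -0.2, "gripper": 1},
    {"dp": [-0.55, -0.7, 0], "yaw": -0.2, "gripper": 1},
    {"dp": [-0.55, -0.7, 0], "yaw": -0.2, "gripper": 1},
  ],
)

```text
time_s: 8.82
tcp_pos: [0.4856, -0.0968, 0.3346]
orientation: [-0.021, 1.0, 0.001, -0.002]
wrist_force: [1.4, -0.5, -0.7]
gripper_width: 0.027
grasp_force: 39.7
```

move_arm(
  series=[
    {"dp": [-0.55, -0.7, 0], "yaw": -0.2, "gripper": 1},
    {"dp": [-0.55, -0.7, 0], "yaw": -0.05, "gripper": 1},
    {"dp": [-0.55, -0.7, 0], "yaw": 0, "gripper": 1},
    {"dp": [-0.55, -0.7, 0], "yaw": 0, "gripper": 1},
    {"dp": [-0.45, -0.6, 0], "yaw": 0, "gripper": 1},
    {"dp": [-0.3, -0.4, 0], "yaw": 0, "gripper": 1},
    {"dp": [0, 0, 0], "yaw": 0, "gripper": 1},
    {"dp": [0, 0, 0], "yaw": 0, "gripper": 1},
  ],
)

```text
time_s: 9.48
tcp_pos: [0.3689, -0.2481, 0.3352]
orientation: [-0.01, 1.0, 0.001, -0.001]
wrist_force: [0.1, 0.8, -1.4]
gripper_width: 0.027
grasp_force: 39.7
```

```bash
python3 s.py .372 -.249 .026
python3 - <<'E'
from h import *
b=get_image('scene');a=get_image('top')
cv2.imwrite('pics/g4.png',np.hstack([cv2.resize(b[90:270,250:430],(375,375),interpolation=2),cv2.resize(a[190:340,260:400],(350,375),interpolation=2)]))
E
```

```text
[-0.7478, 0.0421, 1.6627, 0.0003, 1.4401, -2.3381] tcp [ 0.3689 -0.2481  0.3352] toolyang -1.551 units to go [ 0.08 -0.02 -7.73]
```

View pics/g4.png

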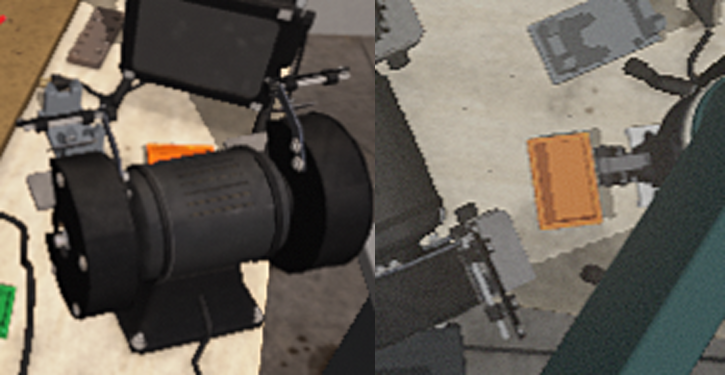

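The gripper hangs beside and above the orange tray at height, and the grinder shield at its lower left is clear of the tray. I lower it.

move_arm(
  series=[
    {"dp": [0.08, -0.02, -0.6], "yaw": 0, "gripper": 1},
    {"dp": [0, 0, -0.9], "yaw": 0, "gripper": 1},
    {"dp": [0, 0, -0.9], "yaw": 0, "gripper": 1},
    {"dp": [0, 0, -0.9], "yaw": 0, "gripper": 1},
    {"dp": [0, 0, -0.9], "yaw": 0, "gripper": 1},
    {"dp": [0, 0, -0.7], "yaw": 0, "gripper": 1},
    {"dp": [0, 0, 0], "yaw": 0, "gripper": 1},
    {"dp": [0, 0, 0], "yaw": 0, "gripper": 1},
  ],
)

```text
time_s: 10.25
tcp_pos: [0.3729, -0.2472, 0.14]
orientation: [-0.012, 1.0, 0.002, -0.002]
wrist_force: [0.5, 0.1, -1.1]
gripper_width: 0.0268
grasp_force: 39.7
```

```bash
python3 s.py .372 -.249 .026
```

```text
[-0.7402, 0.2604, 1.9342, 0.0002, 0.9515, -2.3349] tcp [ 0.3729 -0.2472  0.14  ] toolyang -1.547 units to go [-0.02 -0.04 -2.85]
```

move_arm(
  series=[
    {"dp": [0, -0.03, -0.7], "yaw": 0, "gripper": 1},
    {"dp": [0, 0, -0.7], "yaw": 0, "gripper": 1},
    {"dp": [0, 0, -0.7], "yaw": 0, "gripper": 1},
    {"dp": [0, 0, -0.4], "yaw": 0, "gripper": 1},
    {"dp": [0, 0, 0], "yaw": 0, "gripper": 1},
    {"dp": [0, 0, 0], "yaw": 0, "gripper": 1},
  ],
)

```text
time_s: 10.75
tcp_pos: [0.3747, -0.2509, 0.0421]
orientation: [-0.011, 1.0, -0.0, 0.001]
wrist_force: [-0.7, 0.7, -1.4]
gripper_width: 0.0267
grasp_force: 39.8
```

```bash
python3 s.py .372 -.249 .026
```

```text
[-0.7434, 0.4333, 2.0207, -0.0, 0.6862, -2.337] tcp [ 0.3747 -0.2509  0.0421] toolyang -1.548 units to go [-0.07  0.05 -0.4 ]
```

move_arm(
  series=[
    {"dp": [-0.05, 0.04, -0.2], "yaw": 0, "gripper": 1},
    {"dp": [0, 0, -0.2], "yaw": 0, "gripper": 1},
    {"dp": [0, 0, 0], "yaw": 0, "gripper": 1},
    {"dp": [0, 0, 0], "yaw": 0, "gripper": 1},
    {"dp": [0, 0, 0], "yaw": 0, "gripper": 0.5},
    {"dp": [0, 0, 0], "yaw": 0, "gripper": 0.4},
    {"dp": [0, 0, 0], "yaw": 0, "gripper": 0.4},
    {"dp": [0, 0, 0], "yaw": 0, "gripper": 0.4},
  ],
)

```text
time_s: 11.42
tcp_pos: [0.3716, -0.2489, 0.0252]
orientation: [-0.011, 1.0, -0.0, 0.0]
wrist_force: [0.2, 1.0, -0.3]
gripper_width: 0.0513
grasp_force: 0.0
```

move_arm(
  series=[
    {"dp": [0, 0, 0.4], "yaw": 0, "gripper": 0.4},
    {"dp": [0, 0, 0.9], "yaw": 0, "gripper": 0.4},
    {"dp": [0, 0, 0.9], "yaw": 0, "gripper": 0.4},
    {"dp": [0, 0, 0.9], "yaw": 0, "gripper": 0.4},
    {"dp": [0, 0, 0.9], "yaw": 0, "gripper": 0.4},
    {"dp": [0, 0, 0.9], "yaw": 0, "gripper": 0.4},
    {"dp": [0, 0, 0.9], "yaw": 0, "gripper": 0},
    {"dp": [0, 0, 0.9], "yaw": 0, "gripper": 0},
  ],
)

```text
time_s: 12.08
tcp_pos: [0.3709, -0.2482, 0.295]
orientation: [-0.011, 1.0, -0.0, 0.0]
wrist_force: [-0.0, -1.0, -0.1]
gripper_width: 0.0733
grasp_force: 0.0
```

move_arm(
  series=[
    {"dp": [0, 0, 0.9], "yaw": -1, "gripper": 0},
    {"dp": [0, 0, 0.8], "yaw": -1, "gripper": 0},
    {"dp": [0, 0, 0], "yaw": -1, "gripper": 0},
    {"dp": [0, 0, 0], "yaw": -1, "gripper": 0},
  ],
)

```text
time_s: 12.42
tcp_pos: [0.3723, -0.2495, 0.3637]
orientation: [0.15, 0.989, -0.002, 0.002]
wrist_force: [0.3, 0.9, 0.2]
gripper_width: 0.0856
grasp_force: 0.0
```

```bash
python3 s.py .6446 .159 .33
python3 - <<'E'
from h import *
a=get_image('top')
cv2.imwrite('pics/g5.png',cv2.resize(a[220:300,300:380],(320,320),interpolation=2))
E
```

```text
[-0.7447, 0.0257, 1.6121, -0.0001, 1.4982, -2.0137] tcp [ 0.3723 -0.2495  0.3637] toolyang 1.269 units to go [ 6.81 10.21 -0.84]
```

View pics/g5.png

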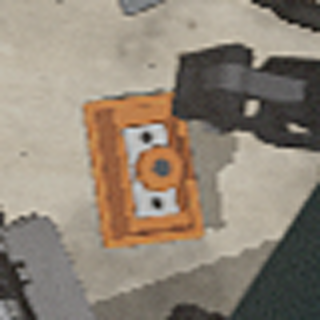

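The orange cap stands flat in the orange tray. Next I go back to the stand for the steel roll.

move_arm(
  series=[
    {"dp": [0.3, 0.4, 0], "yaw": -0.9, "gripper": 0},
    {"dp": [0.45, 0.68, 0], "yaw": -0.9, "gripper": 0},
    {"dp": [0.48, 0.72, 0], "yaw": -0.9, "gripper": 0},
    {"dp": [0.48, 0.72, 0], "yaw": -0.9, "gripper": 0},
    {"dp": [0.48, 0.72, 0], "yaw": -0.9, "gripper": 0},
    {"dp": [0.48, 0.72, 0], "yaw": -0.9, "gripper": 0},
    {"dp": [0.48, 0.72, 0], "yaw": -0.9, "gripper": 0},
    {"dp": [0.48, 0.72, 0], "yaw": -0.9, "gripper": 0},
  ],
)

```text
time_s: 13.13
tcp_pos: [0.5168, -0.031, 0.3606]
orientation: [0.424, 0.906, -0.0, -0.0]
wrist_force: [0.3, 0.4, 0.6]
gripper_width: 0.0856
grasp_force: 0.0
```

move_arm(
  series=[
    {"dp": [0.48, 0.72, 0], "yaw": -0.9, "gripper": 0},
    {"dp": [0.48, 0.72, 0], "yaw": -0.9, "gripper": 0},
    {"dp": [0.48, 0.72, 0], "yaw": -0.9, "gripper": 0},
    {"dp": [0.48, 0.72, 0], "yaw": -0.9, "gripper": 0},
    {"dp": [0.48, 0.72, 0], "yaw": -0.9, "gripper": 0},
    {"dp": [0.48, 0.72, 0], "yaw": -0.9, "gripper": 0},
    {"dp": [0.3, 0.49, 0], "yaw": -0.9, "gripper": 0},
    {"dp": [0, 0, 0], "yaw": -0.5, "gripper": 0},
  ],
)

```text
time_s: 13.8
tcp_pos: [0.6453, 0.1639, 0.3593]
orientation: [0.65, 0.76, 0.0, -0.001]
wrist_force: [-0.2, -1.5, -0.1]
gripper_width: 0.0851
grasp_force: 0.0
```

```bash
python3 s.py .6446 .159 .15
python3 - <<'E'
from h import *
b=get_image('scene')
cv2.imwrite('pics/g6.png',cv2.resize(b[225:335,195:275],(480,660)[:2],interpolation=2)[:600])
E
```

```text
[0.1439, 0.3795, 1.1683, 0.0019, 1.5947, -0.0107] tcp [0.6453 0.1639 0.3593] toolyang 0.155 units to go [-0.02 -0.12 -5.23]
```

move_arm(
  series=[
    {"dp": [-0.02, -0.1, -0.6], "yaw": 0, "gripper": 0},
    {"dp": [0, 0, -0.9], "yaw": 0, "gripper": 0},
    {"dp": [0, 0, -0.9], "yaw": 0, "gripper": 0},
    {"dp": [0, 0, -0.9], "yaw": 0, "gripper": 0},
    {"dp": [0, 0, -0.9], "yaw": 0, "gripper": 0},
    {"dp": [0, 0, -0.8], "yaw": 0, "gripper": 0},
    {"dp": [0, 0, 0], "yaw": 0, "gripper": 0},
    {"dp": [0, 0, 0], "yaw": 0, "gripper": 0},
  ],
)

```text
time_s: 14.52
tcp_pos: [0.6411, 0.155, 0.1594]
orientation: [0.651, 0.759, -0.002, -0.002]
wrist_force: [-0.1, -0.2, 1.3]
gripper_width: 0.0853
grasp_force: 0.0
```

```bash
python3 s.py .6446 .159 .046
```

```text
[0.1326, 0.5108, 1.4471, -0.0001, 1.1891, -0.0215] tcp [0.6411 0.155  0.1594] toolyang 0.154 units to go [ 0.09  0.1  -2.83]
```

move_arm(
  series=[
    {"dp": [0.08, 0.1, -0.6], "yaw": 0, "gripper": 0},
    {"dp": [0, 0, -0.7], "yaw": 0, "gripper": 0},
    {"dp": [0, 0, -0.7], "yaw": 0, "gripper": 0},
    {"dp": [0, 0, -0.5], "yaw": 0, "gripper": 0},
    {"dp": [0, 0, 0], "yaw": 0, "gripper": 0},
    {"dp": [0, 0, 0], "yaw": 0, "gripper": 0},
    {"dp": [0, 0, 0], "yaw": 0, "gripper": 0},
  ],
)

```text
time_s: 15.1
tcp_pos: [0.6486, 0.1599, 0.064]
orientation: [0.651, 0.759, 0.002, 0.001]
wrist_force: [0.5, -0.3, 1.0]
gripper_width: 0.0855
grasp_force: 0.0
```

```bash
python3 s.py .6446 .159 .046
```

```text
[0.1384, 0.6221, 1.5121, -0.0, 1.0029, -0.015] tcp [0.6486 0.1599 0.064 ] toolyang 0.153 units to go [-0.1  -0.02 -0.45]
```

move_arm(
  series=[
    {"dp": [-0.08, 0, -0.25], "yaw": 0, "gripper": 0},
    {"dp": [0, 0, -0.2], "yaw": 0, "gripper": 0},
    {"dp": [0, 0, 0], "yaw": 0, "gripper": 0.4},
    {"dp": [0, 0, 0], "yaw": 0, "gripper": 1},
    {"dp": [0, 0, 0], "yaw": 0, "gripper": 1},
    {"dp": [0, 0, 0], "yaw": 0, "gripper": 1},
    {"dp": [0, 0, 0], "yaw": 0, "gripper": 1},
    {"dp": [0, 0, 0], "yaw": 0, "gripper": 1},
  ],
  newtons=50,
)

```text
time_s: 15.77
tcp_pos: [0.6452, 0.16, 0.0442]
orientation: [0.651, 0.759, 0.002, 0.001]
wrist_force: [2.5, 1.1, 3.4]
gripper_width: 0.0231
grasp_force: 42.5
```

```bash
python3 s.py .6446 .159 .046
```

```text
[0.1392, 0.6431, 1.5317, 0.0001, 0.9626, -0.0138] tcp [0.6452 0.16   0.0442] toolyang 0.153 units to go [-0.01 -0.03  0.04]
```

move_arm(
  series=[
    {"dp": [0, 0, 0], "yaw": 0, "gripper": 1},
    {"dp": [0, 0, 0], "yaw": 0, "gripper": 1},
    {"dp": [0, 0, 0.2], "yaw": 0, "gripper": 1},
    {"dp": [0, 0, 0.3], "yaw": 0, "gripper": 1},
    {"dp": [0, 0, 0.4], "yaw": 0, "gripper": 1},
    {"dp": [0, 0, 0.5], "yaw": 0, "gripper": 1},
    {"dp": [0, 0, 0.6], "yaw": 0, "gripper": 1},
    {"dp": [0, 0, 0.7], "yaw": 0, "gripper": 1},
  ],
  newtons=80,
)

```text
time_s: 16.43
tcp_pos: [0.6397, 0.1592, 0.1492]
orientation: [0.651, 0.759, -0.003, -0.003]
wrist_force: [0.6, -0.4, -3.5]
gripper_width: 0.0219
grasp_force: 79.5
```

```bash
python3 s.py .528 -.302 .34
python3 - <<'E'
from h import *
b=get_image('scene')
cv2.imwrite('pics/g6.png',cv2.resize(b[180:335,185:295],(426,600),interpolation=2))
E
```

```text
[0.1392, 0.5217, 1.4554, -0.0001, 1.1724, -0.0138] tcp [0.6397 0.1592 0.1492] toolyang 0.153 units to go [ -2.79 -11.53   4.77]
```

View pics/g6.png

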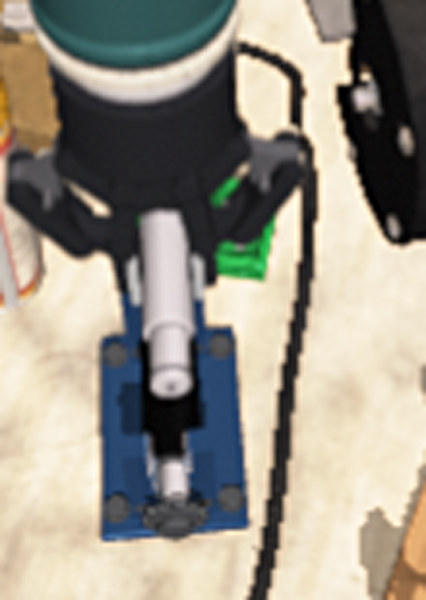

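The steel roll is held level, the black roll stays in the slots and the can is untouched. The near end face is at crop (170,382). I compute the lengthwise offset, then lift and carry.

Run:
```python
from h import *
p=ray('scene',[(228.5,278.3)],.169)[0];d=p[:2]-[.6397,.1592];a=.153
print(p.round(4),'along',d@[-np.sin(a),np.cos(a)],'across',d@[np.cos(a),np.sin(a)])
```

```text
[0.6304 0.2221 0.169 ] along 0.0635419971517338 across 0.0003503191728126623
```

move_arm(
  series=[
    {"dp": [0, 0, 0.7], "yaw": 0, "gripper": 1},
    {"dp": [0, 0, 0.8], "yaw": 0, "gripper": 1},
    {"dp": [0, 0, 0.8], "yaw": 0, "gripper": 1},
    {"dp": [0, 0, 0.8], "yaw": 0, "gripper": 1},
    {"dp": [0, 0, 0.8], "yaw": 0, "gripper": 1},
    {"dp": [0, 0, 0.6], "yaw": 0, "gripper": 1},
    {"dp": [0, 0, 0], "yaw": 0, "gripper": 1},
    {"dp": [0, 0, 0], "yaw": 0, "gripper": 1},
  ],
)

```text
time_s: 17.15
tcp_pos: [0.6427, 0.1597, 0.3309]
orientation: [0.651, 0.759, -0.0, 0.0]
wrist_force: [0.4, 0.9, -5.0]
gripper_width: 0.0217
grasp_force: 79.9
```

move_arm(
  series=[
    {"dp": [0, -0.3, 0], "yaw": 0.1, "gripper": 1},
    {"dp": [-0.1, -0.5, 0], "yaw": 0.2, "gripper": 1},
    {"dp": [-0.2, -0.7, 0], "yaw": 0.2, "gripper": 1},
    {"dp": [-0.2, -0.8, 0], "yaw": 0.2, "gripper": 1},
    {"dp": [-0.2, -0.8, 0], "yaw": 0.2, "gripper": 1},
    {"dp": [-0.2, -0.8, 0], "yaw": 0.2, "gripper": 1},
    {"dp": [-0.2, -0.8, 0], "yaw": 0.2, "gripper": 1},
    {"dp": [-0.2, -0.8, 0], "yaw": 0.2, "gripper": 1},
  ],
)

```text
time_s: 17.82
tcp_pos: [0.5882, -0.0612, 0.3271]
orientation: [0.604, 0.797, -0.002, -0.003]
wrist_force: [1.4, -0.5, -4.0]
gripper_width: 0.0218
grasp_force: 79.9
```

move_arm(
  series=[
    {"dp": [-0.2, -0.8, 0], "yaw": 0.2, "gripper": 1},
    {"dp": [-0.2, -0.8, 0], "yaw": 0.1, "gripper": 1},
    {"dp": [-0.2, -0.8, 0], "yaw": 0, "gripper": 1},
    {"dp": [-0.2, -0.8, 0], "yaw": 0, "gripper": 1},
    {"dp": [-0.2, -0.8, 0], "yaw": 0, "gripper": 1},
    {"dp": [-0.2, -0.8, 0], "yaw": 0, "gripper": 1},
    {"dp": [-0.2, -0.6, 0], "yaw": 0, "gripper": 1},
    {"dp": [0, -0.3, 0], "yaw": 0, "gripper": 1},
  ],
)

```text
time_s: 18.48
tcp_pos: [0.5316, -0.2904, 0.3272]
orientation: [0.596, 0.803, -0.001, -0.003]
wrist_force: [-0.2, -0.1, -4.3]
gripper_width: 0.0216
grasp_force: 80.0
```

move_arm(
  series=[
    {"dp": [0, 0, 0], "yaw": 0, "gripper": 1},
    {"dp": [0, 0, 0], "yaw": 0, "gripper": 1},
    {"dp": [0, 0, 0], "yaw": 0, "gripper": 1},
  ],
)

```text
time_s: 18.73
tcp_pos: [0.5346, -0.2867, 0.3293]
orientation: [0.594, 0.804, 0.0, -0.002]
wrist_force: [0.5, -0.2, -3.2]
gripper_width: 0.0215
grasp_force: 80.0
```

```bash
python3 s.py .528 -.302 .09
```

```text
[-0.6066, 0.3013, 1.3533, 0.0008, 1.4906, -0.9042] tcp [ 0.5346 -0.2867  0.3293] toolyang 0.298 units to go [-0.17 -0.38 -5.98]
```

Run:
```python
from h import *
for z in(.03,.1,.2):
  for q in((268,222),(300,207),(440,140)):
    p=ray('top',[((q[0]+.5)/5.4-.5+310,(q[1]+.5)/5.4-.5+175)],z)[0];d=p[:2]-[.528,-.302];a=.303;print(z,q,p.round(3),'local',np.round([d@[np.cos(a),np.sin(a)],d@[-np.sin(a),np.cos(a)]],3))
```

```text
0.03 (268, 222) [ 0.486 -0.32   0.03 ] local [-0.045 -0.005]
0.03 (300, 207) [ 0.492 -0.337  0.03 ] local [-0.045 -0.023]
0.03 (440, 140) [ 0.519 -0.411  0.03 ] local [-0.041 -0.101]
0.1 (268, 222) [ 0.477 -0.301  0.1  ] local [-0.049  0.016]
0.1 (300, 207) [ 0.482 -0.316  0.1  ] local [-0.048 -0.   ]
0.1 (440, 140) [ 0.507 -0.385  0.1  ] local [-0.045 -0.073]
0.2 (268, 222) [ 0.463 -0.273  0.2  ] local [-0.053  0.047]
0.2 (300, 207) [ 0.468 -0.287  0.2  ] local [-0.053  0.032]
0.2 (440, 140) [ 0.491 -0.349  0.2  ] local [-0.05  -0.033]
```

move_arm(
  series=[
    {"dp": [-0.1, -0.2, -0.4], "yaw": 0, "gripper": 1},
    {"dp": [-0.07, -0.18, -0.7], "yaw": 0, "gripper": 1},
    {"dp": [0, 0, -0.8], "yaw": 0, "gripper": 1},
    {"dp": [0, 0, -0.8], "yaw": 0, "gripper": 1},
    {"dp": [0, 0, -0.7], "yaw": 0, "gripper": 1},
    {"dp": [0, 0, 0], "yaw": 0, "gripper": 1},
    {"dp": [0, 0, 0], "yaw": 0, "gripper": 1},
    {"dp": [0, 0, 0], "yaw": 0, "gripper": 1},
  ],
)

```text
time_s: 19.4
tcp_pos: [0.5295, -0.3032, 0.1965]
orientation: [0.594, 0.804, 0.0, 0.001]
wrist_force: [0.4, -1.4, -3.3]
gripper_width: 0.0217
grasp_force: 79.6
```

```bash
python3 s.py .528 -.302 .07
```

```text
[-0.6333, 0.4041, 1.5305, 0.0002, 1.2051, -0.9316] tcp [ 0.5295 -0.3032  0.1965] toolyang 0.298 units to go [-0.04  0.03 -3.16]
```

```bash
python3 - <<'E'
from h import *
from scipy.optimize import least_squares
def tri(a,b):
    r=least_squares(lambda X:np.concatenate([proj('top',[X])[0]-a,proj('scene',[X])[0]-b]),(.45,-.3,.15));print(r.x.round(3),r.fun.round(1))
tri((359.2,215.7),(260.6,150)); tri((344.3,298.9),(416.6,125)); tri((359.2,215.7),(416.6,125));tri((344.3,298.9),(260.6,150))
# grinder tool bracket at top0b (437,300)
tri((437/1.5625,300/1.5625),(260.6,150)); tri((262,182),(260.6,150))
E
python3 - <<'E'
import cv2,numpy as np
a=cv2.imread('pics/scene0.png')[95:195,240:345];b=cv2.imread('pics/top0.png')[170:260,300:400]
cv2.imwrite('pics/w.png',np.hstack([cv2.resize(a,(420,400),interpolation=2),cv2.resize(b,(378,400)[:2],interpolation=2)]))
E
```

```text
[ 0.544 -0.356 -0.051] [  2.3 -16.3  17.5   7. ]
[ 0.262 -0.198  0.221] [ -4.5  14.3 -15.9  -5.7]
[ 0.357 -0.222  0.242] [-12.   49.7 -55.3 -20.6]
[ 0.413 -0.326 -0.08 ] [ 11.  -52.3  56.7  21.5]
[ 0.567 -0.112  0.168] [  1.4 -11.3  10.7   4.3]
[ 0.575 -0.069  0.208] [ 0.9 -7.6  7.   2.8]
```

Run:
```python
from h import *
s=cv2.imread('pics/scene0.png')
for z in np.arange(0,.26,.03):
    o=[]
    for q in((275,222),(300,225),(330,250),(370,268)):
        p=ray('top',[((q[0]+.5)/5.4-.5+310,(q[1]+.5)/5.4-.5+175)],z)
        u=proj('scene',p)[0].round().astype(int);o.append((tuple(u.tolist()),s[u[1],u[0]].tolist()))
    print(round(z,2),o)
g=cv2.cvtColor(s,cv2.COLOR_BGR2GRAY)[110:165:2,255:325:2]
for r,row in zip(range(110,165,2),g): print(r,''.join('#' if v<60 else '+' if v<110 else '-' if v<150 else '.' for v in row))
```

```text
0.0 [((296, 150), [93, 93, 94]), ((297, 148), [162, 183, 200]), ((301, 146), [76, 71, 73]), ((304, 142), [38, 38, 42])]
0.03 [((298, 145), [127, 133, 143]), ((299, 142), [31, 30, 31]), ((303, 140), [24, 24, 26]), ((307, 136), [37, 37, 39])]
0.06 [((301, 139), [31, 31, 33]), ((301, 136), [30, 33, 36]), ((306, 134), [33, 34, 38]), ((309, 131), [42, 44, 47])]
0.09 [((303, 132), [174, 204, 224]), ((304, 130), [178, 206, 227]), ((308, 128), [75, 90, 103]), ((311, 124), [118, 123, 131])]
0.12 [((306, 125), [177, 207, 228]), ((307, 123), [117, 143, 162]), ((311, 121), [14, 13, 14]), ((314, 118), [45, 45, 48])]
0.15 [((309, 118), [6, 3, 4]), ((309, 116), [8, 5, 5]), ((313, 114), [20, 19, 21]), ((317, 111), [47, 47, 51])]
0.18 [((312, 111), [15, 15, 17]), ((312, 109), [14, 14, 16]), ((316, 106), [48, 49, 53]), ((319, 103), [47, 48, 52])]
0.21 [((315, 103), [29, 30, 32]), ((315, 101), [25, 25, 27]), ((320, 99), [48, 49, 53]), ((323, 96), [46, 47, 51])]
0.24 [((318, 94), [48, 50, 53]), ((319, 92), [47, 48, 52]), ((323, 90), [46, 48, 52]), ((326, 87), [19, 19, 21])]
110 -----------+....+++++++-+
[... 390 characters left out ...]
+++-.......+##--#+--
132 -----+-.-++###+---#+......####+....
134 ----++--+--+--+++-.##-..-###+......
136 ----+-.-+++----++....######+.......
138 ---++..-+-+++++++....-#####........
140 ---+-..-+++++++++.....+###+........
142 --++....+++++++-++.-.#####.........
144 --+-...-+--+++######+-+###.........
146 -++..-+#######+--+##+.++##.........
148 -########+-.....-+##-.#+-..........
150 +##+--###+--------+--++#...........
152 +-..-.###+----++--+++++#...........
154 +........+-+++++-++++--#+..........
156 .........+-+++-+----++-.#..........
158 ..........--+++--+++++-.#-.........
160 ..........++++#++++--+-.#+......---
162 .........--##+----++++-.-#......---
164 ...........+#++########+.#......--.
```

move_arm(
  series=[
    {"dp": [-0.04, 0.03, -0.6], "yaw": 0.05, "gripper": 1},
    {"dp": [0, 0, -0.7], "yaw": 0, "gripper": 1},
    {"dp": [0, 0, -0.7], "yaw": 0, "gripper": 1},
    {"dp": [0, 0, -0.4], "yaw": 0, "gripper": 1},
    {"dp": [0, 0, 0], "yaw": 0, "gripper": 1},
    {"dp": [0, 0, 0], "yaw": 0, "gripper": 1},
    {"dp": [0, 0, 0], "yaw": 0, "gripper": 1},
  ],
)

```text
time_s: 19.98
tcp_pos: [0.5287, -0.3035, 0.1017]
orientation: [0.593, 0.805, -0.0, 0.002]
wrist_force: [-0.5, -0.0, -2.7]
gripper_width: 0.0216
grasp_force: 79.9
```

```bash
python3 s.py .528 -.302 .033
```

```text
[-0.6344, 0.5076, 1.6258, -0.0, 1.0035, -0.9357] tcp [ 0.5287 -0.3035  0.1017] toolyang 0.301 units to go [-0.02  0.04 -1.72]
```

move_arm(
  series=[
    {"dp": [-0.02, 0.03, -0.5], "yaw": 0, "gripper": 1},
    {"dp": [0, 0, -0.5], "yaw": 0, "gripper": 1},
    {"dp": [0, 0, -0.15], "yaw": 0, "gripper": 1},
    {"dp": [0, 0, -0.15], "yaw": 0, "gripper": 1},
    {"dp": [0, 0, 0], "yaw": 0, "gripper": 1},
    {"dp": [0, 0, 0], "yaw": 0, "gripper": 1},
  ],
)

```text
time_s: 20.48
tcp_pos: [0.5267, -0.3017, 0.0481]
orientation: [0.593, 0.805, -0.0, 0.001]
wrist_force: [-0.3, -0.9, -3.9]
gripper_width: 0.0222
grasp_force: 79.9
```

```bash
python3 s.py .528 -.302 .033
python3 - <<'E'
from rig import robot
o=robot.get_obs();print(o['wrist_force'].round(1),o['moment'].round(2))
E
```

```text
[-0.6339, 0.5767, 1.6669, -0.0001, 0.8963, -0.9349] tcp [ 0.5267 -0.3017  0.0481] toolyang 0.301 units to go [ 0.03 -0.01 -0.38]
[-0.3 -0.9 -3.9] [-0.06 -0.01 -0.04]
```

No contact so far; the journals are entering the mouths.

move_arm(
  series=[
    {"dp": [0, 0, -0.15], "yaw": 0, "gripper": 1},
    {"dp": [0, 0, -0.1], "yaw": 0, "gripper": 1},
    {"dp": [0, 0, -0.05], "yaw": 0, "gripper": 1},
    {"dp": [0, 0, 0], "yaw": 0, "gripper": 1},
    {"dp": [0, 0, 0], "yaw": 0, "gripper": 1},
  ],
)

```text
time_s: 20.9
tcp_pos: [0.5265, -0.3013, 0.0351]
orientation: [0.593, 0.805, 0.0, 0.001]
wrist_force: [3.2, -0.2, -4.5]
gripper_width: 0.0217
grasp_force: 79.9
```

```bash
python3 s.py .528 -.302 .033
```

```text
[-0.6338, 0.5949, 1.6746, 0.0003, 0.8711, -0.935] tcp [ 0.5265 -0.3013  0.0351] toolyang 0.301 units to go [ 0.04 -0.02 -0.05]
```

move_arm(
  series=[
    {"dp": [0, 0, -0.05], "yaw": 0, "gripper": 1},
    {"dp": [0, 0, 0], "yaw": 0, "gripper": 1},
    {"dp": [0, 0, 0], "yaw": 0, "gripper": 0.65},
    {"dp": [0, 0, 0], "yaw": 0, "gripper": 0.58},
    {"dp": [0, 0, 0], "yaw": 0, "gripper": 0.58},
    {"dp": [0, 0, 0], "yaw": 0, "gripper": 0.58},
  ],
)

```text
time_s: 21.4
tcp_pos: [0.5255, -0.3011, 0.0331]
orientation: [0.593, 0.805, -0.0, -0.0]
wrist_force: [0.8, 0.5, 0.2]
gripper_width: 0.0358
grasp_force: 0.0
```

```bash
python3 s.py .528 -.302 .033
```

```text
[-0.6342, 0.5973, 1.6766, -0.0003, 0.8681, -0.9348] tcp [ 0.5255 -0.3011  0.0331] toolyang 0.301 units to go [ 0.06 -0.02 -0.  ]
```

Released cleanly. I lift and check the seating numerically from the top camera.

move_arm(
  series=[
    {"dp": [0, 0, 0.2], "yaw": 0, "gripper": 0.58},
    {"dp": [0, 0, 0.5], "yaw": 0, "gripper": 0.58},
    {"dp": [0, 0, 0.9], "yaw": 0, "gripper": 0.58},
    {"dp": [0, 0, 0.9], "yaw": 0, "gripper": 0.58},
    {"dp": [0, 0, 0.9], "yaw": 0, "gripper": 0.58},
    {"dp": [0, 0, 0.9], "yaw": 0, "gripper": 0},
    {"dp": [0, 0, 0.9], "yaw": 0, "gripper": 0},
    {"dp": [0, 0, 0.9], "yaw": 0, "gripper": 0},
  ],
)

```text
time_s: 22.07
tcp_pos: [0.5252, -0.3008, 0.2796]
orientation: [0.593, 0.805, -0.0, 0.0]
wrist_force: [-0.3, 0.2, 0.2]
gripper_width: 0.071
grasp_force: 0.0
```

move_arm(
  series=[
    {"dp": [0, 0, 0.9], "yaw": 0, "gripper": 0},
    {"dp": [0, 0.3, 0.5], "yaw": -0.1, "gripper": 0},
    {"dp": [0.1, 0.5, 0], "yaw": -0.2, "gripper": 0},
    {"dp": [0.2, 0.7, 0], "yaw": -0.2, "gripper": 0},
    {"dp": [0.2, 0.8, 0], "yaw": -0.2, "gripper": 0},
    {"dp": [0.2, 0.8, 0], "yaw": -0.2, "gripper": 0},
    {"dp": [0.2, 0.8, 0], "yaw": -0.2, "gripper": 0},
    {"dp": [0.2, 0.8, 0], "yaw": -0.2, "gripper": 0},
  ],
)

```text
time_s: 22.73
tcp_pos: [0.5695, -0.1116, 0.3338]
orientation: [0.635, 0.773, 0.0, 0.0]
wrist_force: [0.7, -0.1, -0.7]
gripper_width: 0.0855
grasp_force: 0.0
```

```bash
python3 s.py .6446 .159 .34
python3 - <<'E'
from h import *
a=get_image('top');a0=cv2.imread('pics/top0.png');cv2.imwrite('pics/t7.png',a)
g=cv2.absdiff(a,a0).max(2)[180:228,316:382]
hsv=cv2.cvtColor(a,cv2.COLOR_BGR2GRAY)[180:228,316:382]
for r in range(0,48): print(r+180,''.join('#' if d>35 and v>150 else 'o' if d>35 else '.' for d,v in zip(g[r],hsv[r])))
E=[(0,.066,.052),(0,.039,.052),(0,-.039,.052),(0,-.066,.052)]
print(proj('top',world(.528,-.302,.303,E)).round(1).tolist())
E
```

```text
[-0.3125, 0.2557, 1.4063, -0.0001, 1.4792, -0.5082] tcp [ 0.5695 -0.1116  0.3338] toolyang 0.196 units to go [1.88 6.77 0.16]
180 ..............ooooooooooooooooooooooooooooooooo...................
181 .............oooooooooooooooooooooooooooooooooo...................
182 .............oooooooooooooooooooooooooooooooooo...................
183 .............oooooooooooooooooooooooooooooooooo...................
184 .............oooooooooooooooooooooooooooooo.......................
185 .............oooooooooooooooooooooooooooo..oo.....................
186 .............ooooooooooooooooooooooooooo.ooo......................
187 ............oooooooooooooooooooooooooo...........................#
188 ............ooooooooooooooooooooo.o.o............................o
189 ............ooooooooooooooooooooooo..o.o..oo...........ooo#.....o.
190 ............oooooooooooooooooooo.oooooo.ooo...........######......
191 ............oooooooooooooooo...ooooooooooo.oo......##########....o
192 ...........ooooooooooooooooooooooooooo.ooooo...o#o.##########.....
193 ...........ooooooooooooooooooo..ooo.ooooooooo.o
[... 1798 characters left out ...]
 .......oooooooooo...ooo.o..oooooooooooooo.........................
220 ......ooooooooooooooooo..oooooooooooooooo.........................
221 #.....oooooooooooooo...oooooooooooooooooo.........................
222 o.....ooooooooooooo..oooooooooooooooooooo.........................
223 oooooooooooooooo.oooooooooooooooooooooooo.........................
224 ooooooooooooooooooooooooooooooooooooooooo.........................
225 oooooooooooooooooooooooooooooooooooooooo..........................
226 oooooooooooooooooooooooooooooooooooooooo..........................
227 oooooooooooooooooooooooooooooooooooooooo..........................
[[329.2, 208.9], [338.6, 205.0], [365.6, 193.7], [374.8, 189.9]]
```

move_arm(
  series=[
    {"dp": [0.25, 0.85, 0], "yaw": -0.2, "gripper": 0},
    {"dp": [0.25, 0.85, 0], "yaw": -0.2, "gripper": 0},
    {"dp": [0.25, 0.85, 0], "yaw": -0.14, "gripper": 0},
    {"dp": [0.25, 0.85, 0], "yaw": 0, "gripper": 0},
    {"dp": [0.25, 0.85, 0], "yaw": 0, "gripper": 0},
    {"dp": [0.25, 0.85, 0], "yaw": 0, "gripper": 0},
    {"dp": [0.2, 0.8, 0], "yaw": 0, "gripper": 0},
    {"dp": [0.1, 0.4, -0.3], "yaw": 0, "gripper": 0},
  ],
)

```text
time_s: 23.45
tcp_pos: [0.6434, 0.1426, 0.3237]
orientation: [0.65, 0.76, 0.002, 0.001]
wrist_force: [1.4, -0.1, 0.9]
gripper_width: 0.0853
grasp_force: 0.0
```

move_arm(
  series=[
    {"dp": [0, 0, -0.8], "yaw": 0, "gripper": 0},
    {"dp": [0, 0, -0.8], "yaw": 0, "gripper": 0},
    {"dp": [0, 0, -0.8], "yaw": 0, "gripper": 0},
    {"dp": [0, 0, -0.8], "yaw": 0, "gripper": 0},
    {"dp": [0, 0, 0], "yaw": 0, "gripper": 0},
    {"dp": [0, 0, 0], "yaw": 0, "gripper": 0},
  ],
)

```text
time_s: 23.95
tcp_pos: [0.64, 0.1381, 0.1914]
orientation: [0.651, 0.759, -0.002, -0.002]
wrist_force: [-0.0, -0.1, 0.2]
gripper_width: 0.0854
grasp_force: 0.0
```

```bash
python3 s.py .6446 .159 .017
python3 - <<'E'
from h import *
a=get_image('top');a0=cv2.imread('pics/top0.png')
a1=a[172:232,312:384];m=(cv2.absdiff(a,a0).max(2)>35)
for r in range(182,216,1): print(r,''.join('#' if d and v>170 else 'o' if d else '.' for d,v in zip(m[r,316:382],a[r,316:382].max(1))))
E
```

```text
[0.1073, 0.4738, 1.4256, -0.0003, 1.2472, -0.0462] tcp [0.64   0.1381 0.1914] toolyang 0.154 units to go [ 0.12  0.52 -4.36]
182 ..................................................................
183 ..................................................................
184 ..................................................................
185 ..................................................................
186 ..................................................................
187 .................................................................#
188 .........................................................o.....#..
189 ..................................................................
190 .....................................................o###o........
191 ...............................................o..oo########...o..
192 .............................................ooo#o.##########.....
193 .............................................o############o.o.....
194 ..........................................ooo#############........
195 ........................................oo######
[... 738 characters left out ...]
...........###############o..................................
207 ...........oo#oo#############o....................................
208 ............o##.#######oo#oo......................................
209 .............o########oooo........................................
210 ..............######..............................................
211 .............o##..................................................
212 ..............oo..................................................
213 ..................................................................
214 ..................................................................
215 ..................................................................
```

The steel roll spans (329.5,209) to (375,191); predicted (329,209) to (375,190), so it is seated and centred. Now the black roll.

move_arm(
  series=[
    {"dp": [0.12, 0.5, -0.4], "yaw": 0, "gripper": 0},
    {"dp": [0, 0, -0.7], "yaw": 0, "gripper": 0},
    {"dp": [0, 0, -0.7], "yaw": 0, "gripper": 0},
    {"dp": [0, 0, -0.7], "yaw": 0, "gripper": 0},
    {"dp": [0, 0, -0.7], "yaw": 0, "gripper": 0},
    {"dp": [0, 0, -0.4], "yaw": 0, "gripper": 0},
    {"dp": [0, 0, 0], "yaw": 0, "gripper": 0},
    {"dp": [0, 0, 0], "yaw": 0, "gripper": 0},
  ],
)

```text
time_s: 24.67
tcp_pos: [0.6481, 0.1589, 0.0508]
orientation: [0.651, 0.759, 0.001, 0.001]
wrist_force: [0.4, 0.0, 0.0]
gripper_width: 0.0852
grasp_force: 0.0
```

```bash
python3 s.py .6446 .159 .016
```

```text
[0.137, 0.6386, 1.5196, -0.0001, 0.9813, -0.0166] tcp [0.6481 0.1589 0.0508] toolyang 0.154 units to go [-0.09  0.   -0.87]
```

move_arm(
  series=[
    {"dp": [-0.07, 0, -0.3], "yaw": 0, "gripper": 0},
    {"dp": [0, 0, -0.3], "yaw": 0, "gripper": 0},
    {"dp": [0, 0, -0.23], "yaw": 0, "gripper": 0},
    {"dp": [0, 0, 0], "yaw": 0, "gripper": 0.3},
    {"dp": [0, 0, 0], "yaw": 0, "gripper": 0.5},
    {"dp": [0, 0, 0], "yaw": 0, "gripper": 1},
    {"dp": [0, 0, 0], "yaw": 0, "gripper": 1},
    {"dp": [0, 0, 0], "yaw": 0, "gripper": 1},
  ],
  newtons=60,
)

```text
time_s: 25.33
tcp_pos: [0.6448, 0.159, 0.0167]
orientation: [0.651, 0.759, 0.001, 0.001]
wrist_force: [1.0, 0.2, 1.1]
gripper_width: 0.0304
grasp_force: 59.1
```

move_arm(
  series=[
    {"dp": [0, 0, 0], "yaw": 0, "gripper": 1},
    {"dp": [0, 0, 0], "yaw": 0, "gripper": 1},
  ],
  newtons=80,
)

```text
time_s: 25.5
tcp_pos: [0.6448, 0.159, 0.0167]
orientation: [0.651, 0.759, 0.001, 0.001]
wrist_force: [0.3, 0.5, 4.5]
gripper_width: 0.0301
grasp_force: 78.8
```

```bash
python3 s.py .6446 .159 .016
```

```text
[0.1379, 0.679, 1.5452, 0.0, 0.9155, -0.0159] tcp [0.6448 0.159  0.0167] toolyang 0.154 units to go [-0.01 -0.   -0.02]
```

move_arm(
  series=[
    {"dp": [0, 0, 0.2], "yaw": 0, "gripper": 1},
    {"dp": [0, 0, 0.4], "yaw": 0, "gripper": 1},
    {"dp": [0, 0, 0.5], "yaw": 0, "gripper": 1},
    {"dp": [0, 0, 0.6], "yaw": 0, "gripper": 1},
    {"dp": [0, 0, 0.7], "yaw": 0, "gripper": 1},
    {"dp": [0, 0, 0.7], "yaw": 0, "gripper": 1},
    {"dp": [0, 0, 0.6], "yaw": 0, "gripper": 1},
    {"dp": [0, 0, 0], "yaw": 0, "gripper": 1},
  ],
)

```text
time_s: 26.17
tcp_pos: [0.6465, 0.1593, 0.1688]
orientation: [0.651, 0.759, 0.003, 0.002]
wrist_force: [1.7, 0.3, -2.7]
gripper_width: 0.03
grasp_force: 81.4
```

move_arm(
  series=[
    {"dp": [-0.3, 0.1, 0], "yaw": -0.6, "gripper": 1},
    {"dp": [-0.6, 0.2, 0], "yaw": -0.8, "gripper": 1},
    {"dp": [-0.6, 0.3, 0], "yaw": -0.8, "gripper": 1},
    {"dp": [-0.6, 0.3, 0], "yaw": -0.8, "gripper": 1},
    {"dp": [-0.6, 0.3, 0], "yaw": -0.8, "gripper": 1},
    {"dp": [-0.6, 0.2, 0], "yaw": -0.8, "gripper": 1},
    {"dp": [-0.5, 0.2, 0], "yaw": -0.8, "gripper": 1},
    {"dp": [-0.3, 0.1, 0], "yaw": -0.7, "gripper": 1},
  ],
)

```text
time_s: 26.83
tcp_pos: [0.4753, 0.2269, 0.1619]
orientation: [0.816, 0.579, -0.003, -0.001]
wrist_force: [0.3, -0.7, -4.0]
gripper_width: 0.03
grasp_force: 81.3
```

move_arm(
  series=[
    {"dp": [0, 0, 0], "yaw": 0, "gripper": 1},
    {"dp": [0, 0, 0], "yaw": 0, "gripper": 1},
    {"dp": [0, 0, 0], "yaw": 0, "gripper": 1},
  ],
)

```text
time_s: 27.08
tcp_pos: [0.4802, 0.2267, 0.1632]
orientation: [0.814, 0.58, -0.0, 0.0]
wrist_force: [0.6, -1.5, -3.8]
gripper_width: 0.0298
grasp_force: 81.3
```

```bash
python3 s.py .4805 .2266 .1
python3 - <<'E'
from h import *
b=get_image('scene');a=get_image('top')
cv2.imwrite('pics/b1.png',np.hstack([cv2.resize(b[200:384,240:365],(408,600),interpolation=2),cv2.resize(a[190:280,110:180],(392,504),interpolation=2).copy() if 0 else cv2.resize(a[150:290,100:191],(390,600),interpolation=2)]))
E
```

```text
[0.3111, 0.3355, 1.7393, -0.0003, 1.0672, 0.6439] tcp [0.4802 0.2267 0.1632] toolyang -0.333 units to go [ 0.01 -0.   -1.58]
```

View pics/b1.png

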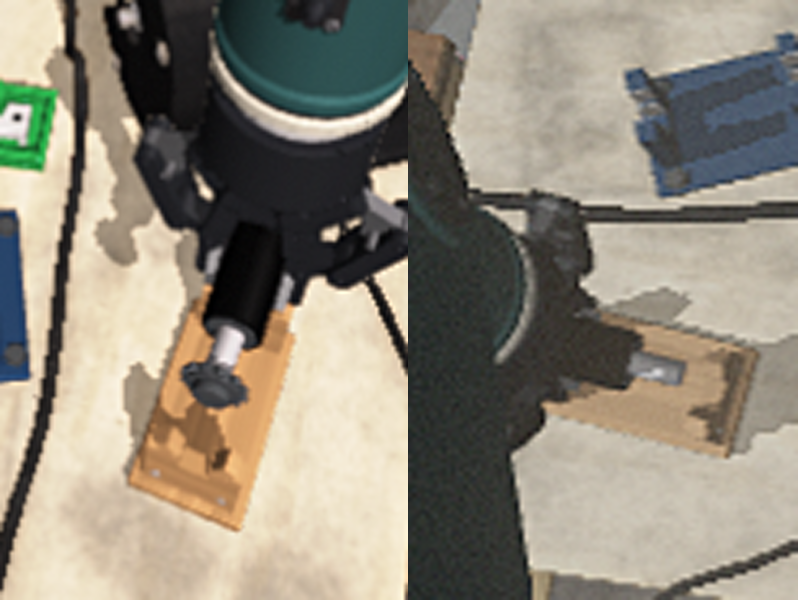

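The black roll is level over the wooden cradle, with the sprocket toward the +y end at left (215,385) and the other journal end at right (683,370). I check its lengthwise and height position.

Run:
```python
from h import *
a=-.333;u=[-np.sin(a),np.cos(a)];v=[np.cos(a),np.sin(a)]
for n,p,z in(('scene',(305.5,317.7),.1825),('top',(164.0,236.0),.1825)):
    q=ray(n,[p],z)[0];d=q[:2]-[.4802,.2267];print(n,q.round(4),'along',round(d@u,4),'across',round(d@v,4))
```

```text
scene [0.5018 0.29   0.1825] along 0.0669 across -0.0003
top [0.4603 0.1652 0.1825] along -0.0646 across 0.0012
```

move_arm(
  series=[
    {"dp": [0, 0, -0.4], "yaw": 0, "gripper": 1},
    {"dp": [0, 0, -0.6], "yaw": 0, "gripper": 1},
    {"dp": [0, 0, -0.6], "yaw": 0, "gripper": 1},
    {"dp": [0, 0, -0.5], "yaw": -0.03, "gripper": 1},
    {"dp": [0, 0, 0], "yaw": 0, "gripper": 1},
    {"dp": [0, 0, 0], "yaw": 0, "gripper": 1},
    {"dp": [0, 0, 0], "yaw": 0, "gripper": 1},
  ],
)

```text
time_s: 27.77
tcp_pos: [0.4811, 0.227, 0.0805]
orientation: [0.816, 0.579, 0.001, 0.0]
wrist_force: [0.1, -0.1, -3.4]
gripper_width: 0.0299
grasp_force: 81.1
```

```bash
python3 s.py .4805 .2266 .034
```

```text
[0.3109, 0.4495, 1.8156, 0.0001, 0.8753, 0.6476] tcp [0.4811 0.227  0.0805] toolyang -0.337 units to go [-0.01 -0.01 -1.16]
```

move_arm(
  series=[
    {"dp": [0, 0, -0.3], "yaw": 0, "gripper": 1},
    {"dp": [0, 0, -0.3], "yaw": 0, "gripper": 1},
    {"dp": [0, 0, -0.2], "yaw": 0, "gripper": 1},
    {"dp": [0, 0, -0.1], "yaw": 0, "gripper": 1},
    {"dp": [0, 0, 0], "yaw": 0, "gripper": 1},
    {"dp": [0, 0, 0], "yaw": 0, "gripper": 1},
  ],
)

```text
time_s: 28.27
tcp_pos: [0.4803, 0.227, 0.0444]
orientation: [0.816, 0.579, 0.0, 0.0]
wrist_force: [0.2, 0.2, -3.5]
gripper_width: 0.0298
grasp_force: 81.2
```

```bash
python3 s.py .4805 .2266 .034
```

```text
[0.3114, 0.5058, 1.8421, 0.0001, 0.7929, 0.6479] tcp [0.4803 0.227  0.0444] toolyang -0.337 units to go [ 0.   -0.01 -0.26]
```

move_arm(
  series=[
    {"dp": [0, 0, -0.1], "yaw": 0, "gripper": 1},
    {"dp": [0, 0, -0.1], "yaw": 0, "gripper": 1},
    {"dp": [0, 0, -0.06], "yaw": 0, "gripper": 1},
    {"dp": [0, 0, 0], "yaw": 0, "gripper": 1},
    {"dp": [0, 0, 0], "yaw": 0, "gripper": 1},
  ],
)

```text
time_s: 28.68
tcp_pos: [0.4797, 0.2269, 0.0332]
orientation: [0.816, 0.579, -0.0, -0.0]
wrist_force: [-0.0, 0.3, -3.1]
gripper_width: 0.0304
grasp_force: 81.2
```

```bash
python3 s.py .4805 .2266 .034
```

```text
[0.3115, 0.5238, 1.8494, 0.0001, 0.7689, 0.648] tcp [0.4797 0.2269 0.0332] toolyang -0.337 units to go [ 0.02 -0.01  0.02]
```

Almost seated with no side forces. I release, raise and move clear.

move_arm(
  series=[
    {"dp": [0, 0, -0.02], "yaw": 0, "gripper": 1},
    {"dp": [0, 0, 0], "yaw": 0, "gripper": 1},
    {"dp": [0, 0, 0], "yaw": 0, "gripper": 0.55},
    {"dp": [0, 0, 0], "yaw": 0, "gripper": 0.4},
    {"dp": [0, 0, 0], "yaw": 0, "gripper": 0.2},
    {"dp": [0, 0, 0], "yaw": 0, "gripper": 0.2},
    {"dp": [0, 0, 0.2], "yaw": 0, "gripper": 0.2},
    {"dp": [0, 0, 0.5], "yaw": 0, "gripper": 0.2},
  ],
)

```text
time_s: 29.35
tcp_pos: [0.478, 0.2263, 0.0594]
orientation: [0.816, 0.579, -0.002, -0.001]
wrist_force: [0.1, -0.4, 0.6]
gripper_width: 0.0685
grasp_force: 0.0
```

move_arm(
  series=[
    {"dp": [0, 0, 0.8], "yaw": 0, "gripper": 0.2},
    {"dp": [0, 0, 0.8], "yaw": 0, "gripper": 0.2},
    {"dp": [0, 0, 0.8], "yaw": 0, "gripper": 0.2},
    {"dp": [0, 0, 0.8], "yaw": 0, "gripper": 0.2},
    {"dp": [0, 0.8, 0], "yaw": 0, "gripper": 0.2},
    {"dp": [0, 0.8, 0], "yaw": 0, "gripper": 0.2},
    {"dp": [0, 0.8, 0], "yaw": 0, "gripper": 0.2},
    {"dp": [0, 0.8, 0], "yaw": 0, "gripper": 0.2},
  ],
)

```text
time_s: 30.02
tcp_pos: [0.4798, 0.3561, 0.1899]
orientation: [0.816, 0.578, 0.001, 0.0]
wrist_force: [0.2, 0.1, -0.5]
gripper_width: 0.0684
grasp_force: 0.0
```

move_arm(
  series=[
    {"dp": [-0.3, 0.8, 0], "yaw": 0, "gripper": 0.2},
    {"dp": [-0.3, 0.8, 0], "yaw": 0, "gripper": 0.2},
    {"dp": [-0.3, 0.8, 0], "yaw": 0, "gripper": 0.2},
    {"dp": [-0.3, 0.8, 0], "yaw": 0, "gripper": 0.2},
    {"dp": [-0.3, 0.6, 0], "yaw": 0, "gripper": 0.2},
    {"dp": [0, 0, 0], "yaw": 0, "gripper": 0.2},
  ],
)

```text
time_s: 30.52
tcp_pos: [0.4173, 0.5116, 0.1892]
orientation: [0.815, 0.58, 0.001, -0.001]
wrist_force: [0.6, -0.2, 0.3]
gripper_width: 0.0683
grasp_force: 0.0
```

```bash
python3 s.py .4805 .2266 .034
python3 - <<'E'
from h import *
ss=get_image('scene');a=get_image('top')
E=[(0,.075,.052),(0,.039,.052),(0,-.039,.052),(0,-.066,.052)]
for n,im in(('top',a),('scene',ss)):
    im0=cv2.imread(f'pics/{n}0.png');m=cv2.absdiff(im,im0).max(2)>40
    p=proj(n,world(.4805,.2266,-.337,E)).round(1);print(n,p.tolist())
    x0,y0=(p.min(0)-9).astype(int);x1,y1=(p.max(0)+10).astype(int)
    print(x0,x1)
    for r in range(y0,y1): print(r,''.join('#' if d and v<75 else 'o' if d else '.' for d,v in zip(m[r,x0:x1],im[r,x0:x1].max(1))))
E
```

```text
[0.7806, 0.4796, 1.4214, 0.0027, 1.2387, 1.1126] tcp [0.4173 0.5116 0.1892] toolyang -0.333 units to go [ 1.58 -7.12 -3.88]
top [[123.7, 229.0], [137.0, 232.3], [165.9, 239.6], [176.0, 242.1]]
114 186
220 ...............................ooo...................ooooooooooooooooooo
221 ..................o...ooo...........................oooooooooooooooooooo
222 ...................................................ooooo.ooooo.ooooooooo
223 ..................................................oooo.ooooooooooooooooo
224 .............o...................................ooooooooooooooooooooooo
225 ............###..o.o...............................ooooooooooooooooooooo
226 ...........o###..ooo....................ooooo..........ooooooooooooooooo
227 .........oo####..ooo...................o.oo.o.ooo.........oooooooooooooo
228 .........oo####....o......##..........ooooooooooo.ooo..........ooooooooo
229 ........ooo##ooooooo......######............oooo....ooooo...........oooo
230 ........ooo#o..ooooooo...###########.oo.....oo.oooooo.ooooooo...........
231 ........oo##.....oooo#...###############oo......
[... 4768 characters left out ...]
##ooooooooooooooooooooooo
347 ooo###############oooooooooooooooooooooo
348 oooo###############ooooooooooooooooooooo
349 ooooo#####oo########oooooooooooooooooooo
350 ooooo#####ooo#######ooooooo.ooooooooooo.
351 .ooooo#####oo#######oooooo...oooooooooo.
352 ..oooo##############o..ooo...oooooooooo.
353 .oooooo##########oo...........ooooooooo.
354 .oooooooo#####oo..............ooooooooo.
355 ..oooooooooooo.................ooooooooo
356 ..ooooooooooo......................ooooo
357 ...oooooooooo......................ooooo
358 ...ooooooooooo.....................ooooo
359 ...ooooooooooo......................oooo
360 ...ooooooooooo.......................ooo
361 ...ooooooooooo........................oo
```

The black roll body projects within about 1 px of the seated pose in both views, and the arm is clear. I hand in.

```bash
python3 -c "
from rig import robot
print(robot.close_job())"
```

```text
the job is handed in; nothing more can be done
None
```

The job is handed in: both caps stand in the trays of their colours, the steel roll lies in the grey cradle and the black roll in the wooden one, as checked in the camera images; the hand-in returned no verdict.

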